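# Unfold the panel hook and hang the test board

### The job

Swing the folding steel hook on the blue perforated panel out to its stop, then take the tall test board with the hanging slot out of the rack and hang it by that slot in the hook's saddle, circuit side facing away from the panel. Do it with light contact: do not force the hook, do not knock or press the board against it, let the board down until it sits fully home, and leave the other boards and the things on the bench as they are.

Things in the scene. Friction and masses are not known exactly. Their poses are not given: they have to be found in the camera images.
- panel: the blue perforated steel panel, fixed upright on the bench, 340 mm long (y), 20 mm thick (x), 260 mm high; origin at the centre of its underside, front face (with the hook) towards its -x. It carries the folding hook.
- hook (a joint): hinge angle of the folding hook, rad: 0 folded along the panel, 1.57 swung out square to it, against its stop (which yields about 0.002 rad per N pushed at the tip). Upright pin; it opens counter-clockwise seen from above, starts between 0 and 0.2, is stiff (0.25 N m, about 3 N at the tip) and stays where it is left.
- hook_pin (a point): point on the hook's fixed, upright hinge pin, level with the saddle floor, 200 mm above the bench. Axes of the panel: -x straight out of its front face (18 mm behind the pin), y along the panel the way the folded hook points, z up. The panel's top edge is 60 mm above, its ends 120 mm (-y) and 220 mm (+y) away. A gauge strip and a spanner hang on it 120 to 200 mm along +y, all lower.
- hook_saddle (a point): middle of the saddle floor if the arm were straight, 67 mm from the pin. Axes turn with the hook: y along the arm to its tip, z up, x across it (it opens towards -x). The hook is 8 mm sheet steel on edge. Measured from the pin axis: shoulder 7 mm above the floor, up to 52 mm, sloping down to 58; saddle floor 58 to 76 mm; upright tip 76 to 92 mm. Underside 16 mm below the floor.
- hook_tip (a point): middle of the top of the hook's upright tip if the arm were straight: 84 mm from the pin, 26 mm above the saddle floor; axes as hook_saddle. The tip (16 by 8 mm, half-round nose) can be pinched or pushed. The arm has been bent outward (-x) in use, at its root 12 mm from the pin, by up to 0.15 rad. No reading shows it: the real tip lies some mm, at most 11, the saddle at most 8, towards -x.
- test_board: tall black board, 12 mm thick (x), 150 wide (y), 190 high (z), 0.36 to 0.6 kg, in one of three places of the grey rack (pitch 65 mm; 60 mm high guides at both ends, 3 mm play). Origin: centre of the lower edge. Front (circuit, parts 16 mm proud, below 75 mm) is -x. Upright hanging slot through its middle, 12 mm wide, 80 to 130 mm up; plain board above. The other two boards have no slot.
- board_slot (a point): middle of the upper edge of the board's hanging slot (130 mm above the board's origin, centre of thickness); axes of the board. This edge rests on the saddle floor when the board hangs.
- board_top (a point): middle of the board's top edge (190 mm above the board's origin); axes of the board
- board_front (a point): a point 30 mm in front of the slot's upper edge, on the circuit side of the board; axes of the board
- short_board_a: a 118 mm high board in the rack, bystander; origin at the centre of its lower edge
- short_board_b: a 118 mm high board in the rack, bystander; origin at the centre of its lower edge
- screwdriver: screwdriver lying on the bench, 190 mm long, bystander
- crimp_pliers: hand crimping pliers lying on the bench, 200 mm long, 19 mm high, bystander
- connector_a: small white connector housing on the bench, bystander
- connector_b: long white connector housing on the bench, bystander
- tape_roll: black roll of tape lying on the bench, 96 mm across, bystander
- terminal_cup: grey cup for terminals, 64 mm across and 45 mm high, on the bench, bystander
Things that resemble listed ones, but are neither listed nor needed, are in the scene too. What is shaped like the test_board but pink or white is not meant.

How it is judged:
On the way:
1. the hook is swung out to its stop (value of joint hook above 1.5 rad), for 0.2 s.
At the end, for the whole second after the job is handed in: The hook is out at its stop (within 0.12 rad); the board hangs released and at rest on the hook, upright (0.08 rad), its slot's upper edge on the saddle floor: within 3 mm in height, 7 mm along and at most 14 mm aside (towards -x); circuit side away from the panel (value of joint hook above 1.45 rad and z of board_slot in the frame of hook_saddle between -0.003 and 0.003 m and y of board_slot in the frame of hook_saddle between -0.007 and 0.007 m and x of board_slot in the frame of hook_saddle between -0.014 and 0.004 m and y of board_front in the frame of hook_saddle above 0.015 m and angle between test_board's own z axis and vertical below 0.08 rad and linear speed of test_board below 0.02 m/s and contact force between test_board and panel above 2 N); the robot touches nothing.
It fails at once if the board is knocked or pressed against the hook or panel with more than 20 N (contact force between test_board and panel above 20 N).
It fails at once if the hook is forced past its stop, with more than about 25 N at its tip (value of joint hook above 1.62 rad).
It fails at once if another board or a thing on the bench is shifted by more than 20 mm (distance of any of short_board_a, short_board_b, screwdriver, crimp_pliers, connector_a, connector_b, tape_roll, terminal_cup from where it was at the start of the episode above 0.02 m).
It also fails if it takes over 72 s, if anything falls off the work surface, if the arm or the gripper's body presses on something with over 40 N, if the wrist force passes 120 N, or if a joint passes its speed limit or range.

### The arm

A 6-joint arm with a two-finger parallel gripper is mounted at the origin on the work surface. World frame = base frame: x ahead of the robot, y to its left, z up, the work surface at z = 0. Lengths are in m, angles in rad, forces in N, time in s.
With the tool pointing down it reaches from about 0.35 to 0.975 m from the base axis. Payload 4.9 kg.
Tool frame: the origin (TCP) lies on the centre line of the jaws, within the pads' length; the fingertips stand manip.tip_reach ahead of it and the grasp point (between the pads) is the TCP (manip.tip_reach is the distance from the TCP to the fingertips, in m); z points along the fingers, y is the line along which they close (so a half turn about z gives the same grasp; the last joint's range is limited). The gripper opens to 85 mm and grips with 20 to 120 N. Pads are 22 mm wide; open, the fingers measure 114 mm over their backs; the gripper's body (76 mm by 85 mm) begins 54 mm behind the grasp point. The pads swing forward as they close: fully open they stand 13 mm farther back than shut.
Start: joints at [1.228, 0.053, 1.613, -0, 1.476, -0.119], TCP at [0.139, 0.609, 0.227] pointing down, gripper open.
Joint ranges: [-3.01, 3.01], [-1.01, 2.22], [0.06, 2.58], [-1.02, 4.17], [0.09, 2.62], [-3.14, 3.14]. Speed limits (rad/s): [2.57, 2.57, 3.14, 3.14, 3.14, 3.14].

### API

Orientations are given as a unit quaternion [w, x, y, z].
In Python, from plant import manip gives the robot as it stands. The module is installed in compiled form; this text tells all that it offers.
- The arm moves only by the tool move_arm, never from a script. Its argument "rows" is a list of rows, each a list of 7 numbers: the shift along the tool's x, y, z in cm, then the turn, a rotation vector about the tool's x, y, z in degrees, then the opening, from -1 (shut) to 1 (fully open). In form: [[tx, ty, tz, ax, ay, az, jaw], ...]. A call has 1 to 20 rows; each row shifts and turns the commanded pose from where the row before left it, along the tool's axes as they then stand; what a row does not reach is not made up. A row lasts 1/12 s, in which the tool goes at most 41.7 mm and 7.16 degrees, less where a joint would pass 70% of its speed; a pose out of reach is approached as far as the arm can. A call is refused whole if a number of a shift passes 4.17 or a number of a turn 7.16, either way. A call with a gripper value outside its range is refused whole. The fingers move at their own pace and stop on an object; the grip force is fixed at half the most. Time passes only in rows, so rows that do not move let the fingers close. It gives the time, the measured TCP pose, the force, the opening and the grip force at its end, in the units of the state.
- manip.state(): the state, without advancing time (a new reading comes with each control period).
- manip.grab_frame(name): name is "scene" or "side" or "wrist"; returns a dict with "img" (480x640x3 uint8, blue, green, red), "mtx" (3x3 intrinsics, pixels), "R" (3x3) and "t" (3): a world point X has camera coordinates R X + t. Camera axes: x right, y down, z forward; pixel columns grow to the right and rows downward; lengths in m; the calibration is good to about 2 mm. A picture is of the moment at which its call begins. There is no depth.
- manip.job_done(): hands the job in; it is judged then, once.
The state is a dict: "time": time; "joint_pos": joint angles; "joint_vel": joint speeds; "joint_efforts": joint torques, N m; "tool_pos": TCP position; "tool_rot": TCP orientation; "contact_force": force on the tool from outside, world axes, zero at the start; "ft_torque": the same for the moment, N m; "gripper_width": opening from 0.0 (shut) to 1.0 (fully open); "grasp_force": force on a finger pad.
Only numpy, scipy, OpenCV 4.12 (cv2) and the standard library are available. Lean on these libraries where they do the work, as an engineer would, in place of code of your own. Each camera call takes 0.05 s, during which the arm holds its last target. There are 200 camera calls.

## Working session

There is one attempt and no reset: what is moved stays moved. The work goes in short steps, Python scripts to look and compute and a tool call to move; the robot and the scene stay as the last step left them, time stands still between calls to the robot, and variables do not carry over. Pictures are saved under pics/ and viewed, at most 10 in all, crops included, and the job is handed in when it is done.

Besides the shell and the picture viewer there is one more tool, called after ">>>" as name([rows], argument=value, ...), one row to a line, values as JSON. move_arm: Moves the arm, as the interface text tells. Its arguments: {"type":"object","properties":{"rows":{"type":"array","items":{"type":"array","items":{"type":"number"}}}},"required":["rows"]}

```bash
mkdir -p pics && cat > h.py <<'E'
import numpy as np, cv2
from plant import manip
def grab(n):
    f=manip.grab_frame(n); return f
def proj(f,X):
    X=np.atleast_2d(X); c=X@np.array(f["R"]).T+np.array(f["t"]); p=c@np.array(f["mtx"]).T; return p[:,:2]/p[:,2:]
def ray(f,uv):
    R=np.array(f["R"]);t=np.array(f["t"]); d=R.T@np.linalg.inv(f["mtx"])@np.array([uv[0],uv[1],1.]); return -R.T@t,d/np.linalg.norm(d)
def onz(f,uv,z):
    o,d=ray(f,uv); return o+d*(z-o[2])/d[2]
def tri(f1,u1,f2,u2):
    o1,d1=ray(f1,u1);o2,d2=ray(f2,u2)
    s=np.linalg.lstsq(np.c_[d1,-d2],o2-o1,rcond=None)[0]
    a=o1+s[0]*d1;b=o2+s[1]*d2; return (a+b)/2,np.linalg.norm(a-b)
E
python3 - <<'E'
from h import *
import pickle
np.set_printoptions(precision=4,suppress=True)
fs={n:grab(n) for n in("scene","side","wrist")}
pickle.dump(fs,open("f0.pkl","wb"))
for n,f in fs.items():
    cv2.imwrite(f"pics/{n}0.png",f["img"]); print(n,-np.array(f["R"]).T@f["t"],np.array(f["R"])[2])
print(manip.state(),manip.tip_reach)
E
```

```text
scene [ 1.0902 -0.392   1.1564] [-0.4486  0.3846 -0.8067]
side [0.3682 0.9107 0.9135] [ 0.158  -0.7137 -0.6824]
wrist [0.0615 0.6264 0.3725] [ 0.3057 -0.072  -0.9494]
{'time': 0.15, 'joint_pos': array([ 1.228 ,  0.0532,  1.614 ,  0.    ,  1.476 , -0.119 ]), 'joint_vel': array([ 0.0005, -0.0028, -0.0046, -0.0006, -0.0011, -0.001 ]), 'joint_efforts': array([  0.0004, -39.4243, -37.0722,  -0.0001,   0.0047,  -0.    ]), 'tool_pos': array([0.1386, 0.6089, 0.2257]), 'tool_rot': array([-0.0002,  0.1117,  0.9937, -0.0008]), 'contact_force': array([ 0.0263, -0.3586, -0.7007]), 'ft_torque': array([-0.0229,  0.022 ,  0.0092]), 'grasp_force': 0.0, 'gripper_width': 0.9980567121486217} 0.019
```

View pics/scene0.png

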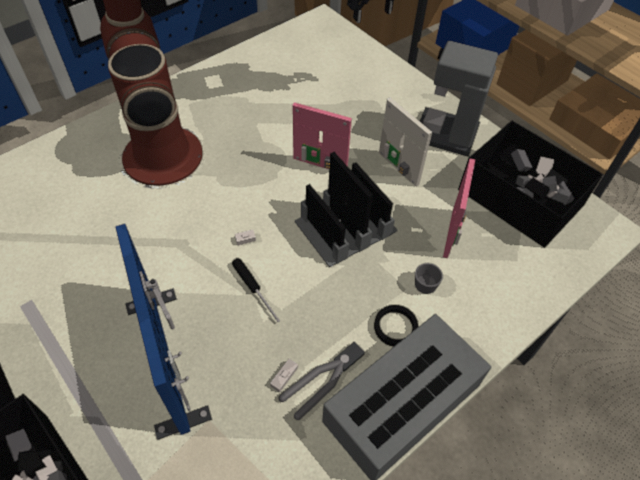

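View pics/side0.png

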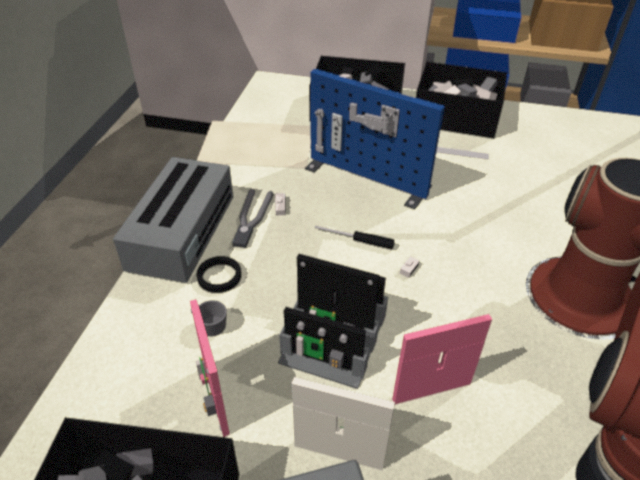

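The side view shows the panel at (375,135) with its hook at (375,120), folded and pointing image-left. The rack is at (330,320), with a tall black board in the middle place, top edge from (297,257) to (384,277), and its green part towards the camera. Possible mix-ups are the pink board (443,358), white board (343,423), pink board (210,365) and the short black board (325,335). By the description I choose the black tall one at (340,290), and one close crop will check it.

```bash
python3 - <<'E'
from h import *
import pickle
fs=pickle.load(open("f0.pkl","rb"))
a=fs["side"]["img"]; s=fs["scene"]["img"]
def c(im,x,y,w,h,k): return cv2.resize(im[y:y+h,x:x+w],None,fx=k,fy=k,interpolation=cv2.INTER_CUBIC)
P=c(a,300,65,150,150,2.667)[:400,:400]; B=c(a,275,245,120,150,3.333)
B=cv2.convertScaleAbs(B,alpha=1.8,beta=10)
im=np.zeros((600,800,3),np.uint8); im[:400,:400]=P; im[:500,400:800]=B[:500,:400]
cv2.imwrite("pics/crop1.png",im)
P=c(s,105,215,120,200,3)[:600,:360]; B=c(s,295,145,110,120,4)[:480,:440]
im=np.zeros((600,800,3),np.uint8); im[:600,:360]=P; im[:480,360:800]=cv2.convertScaleAbs(B,alpha=1.8,beta=10)
cv2.imwrite("pics/crop2.png",im)
E
```

```text
(no output)
```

View pics/crop1.png

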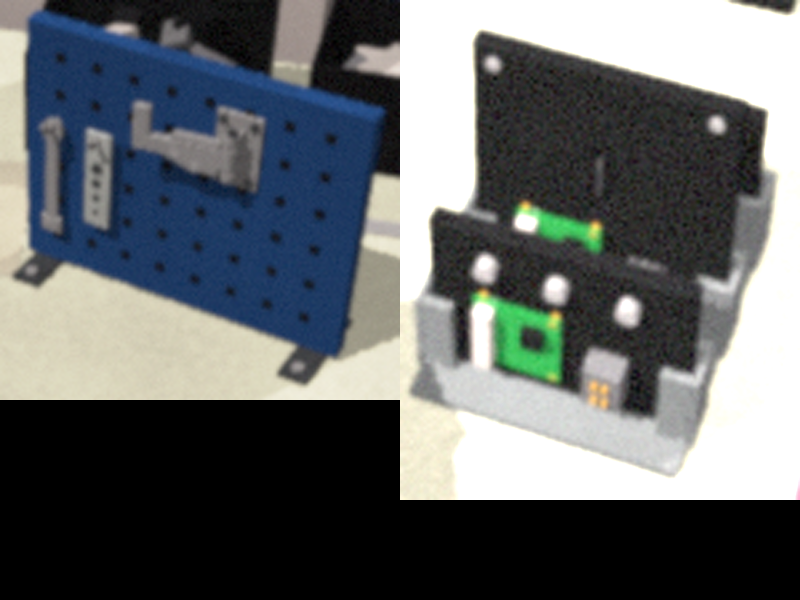

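View pics/crop2.png

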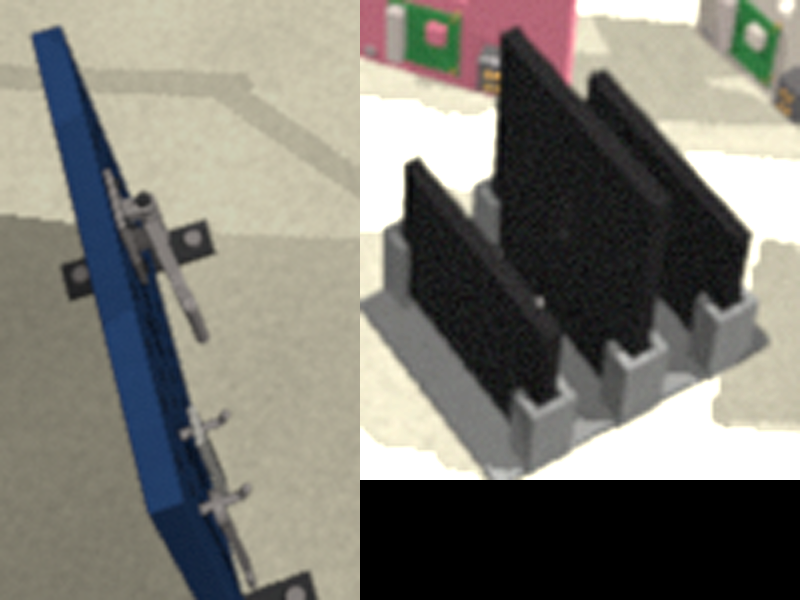

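Crop 1 confirms the choice: the upright slot is at side pixel (335,297), with the green parts facing the camera. Crop 2 shows the middle board's top edge running from scene (331,154) to (367,197), and the hook standing slightly off the panel, with its pin at about (152,281) and tip at about (172,327).

```bash
python3 - <<'E'
from h import *
import pickle
np.set_printoptions(precision=4,suppress=True)
fs=pickle.load(open("f0.pkl","rb")); S=fs["scene"];D=fs["side"]
s1=lambda x,y:(300+x/2.667,65+y/2.667); sb=lambda x,y:(275+(x-400)/3.333,245+y/3.333)
c1=lambda x,y:(105+x/3,215+y/3); cb=lambda x,y:(295+(x-360)/4,145+y/4)
for n,a,b in [("board back top +x",cb(650,208),sb(480,34)),("board back top -x",cb(503,37),sb(765,108)),
 ("panel back top robot end",c1(33,36),s1(383,107)),("panel back top far end",c1(153,513),s1(38,12)),
 ("hook tip top",c1(200,325),s1(141,104)),("tipplate end",c1(200,340),s1(135,104))]:
    print(n,a,b,*tri(S,a,D,b))
for u in [sb(445,212),sb(700,285)]: print("shortA top",onz(D,u,.125))
for u in [cb(410,165),cb(555,330)]: print("shortB top",onz(S,u,.125))
# heights: panel front top corners at z .26 ; front bottom z 0
for u in [s1(30,24),s1(381,120)]: print("panel front top",onz(D,u,.26))
for u in [s1(30,250),s1(340,354)]: print("panel front bottom",onz(D,u,0))
for u in [c1(62,28),c1(187,500)]: print("panel front top scene",onz(S,u,.26))
# pin top / tip top by height
print("tip top scene z.226",onz(S,c1(200,330),.226),"pin scene z.22",onz(S,c1(140,200),.22))
print("tip top side",onz(D,s1(141,104),.226))
E
```

```text
board back top +x (367.5, 197.0) (299.00240024002403, 255.2010201020102) [0.5592 0.2137 0.1922] 0.0006175404267156112
board back top -x (330.75, 154.25) (384.5109510951095, 277.4032403240324) [0.4078 0.2337 0.1905] 0.011263952022993936
panel back top robot end (116.0, 227.0) (443.6070491188601, 105.11998500187477) [ 0.3485 -0.252   0.2589] 0.004313996402319255
panel back top far end (156.0, 386.0) (314.2482189726284, 69.49943757030371) [ 0.6681 -0.3539  0.2551] 0.004124271029678288
hook tip top (171.66666666666669, 323.3333333333333) (352.86839145106865, 103.99512560929884) [ 0.5609 -0.2734  0.2174] 0.016136947490466767
tipplate end (171.66666666666669, 328.3333333333333) (350.61867266591673, 103.99512560929884) [ 0.5672 -0.2782  0.2138] 0.0165124071689392
shortA top [0.5614 0.2827 0.125 ]
shortA top [0.421  0.2989 0.125 ]
shortB top [0.4117 0.1693 0.125 ]
shortB top [0.5538 0.1565 0.125 ]
panel front top [ 0.6662 -0.3227  0.26  ]
panel front top [ 0.347  -0.2316  0.26  ]
panel front bottom [ 0.6705 -0.3409  0.    ]
panel front bottom [ 0.3461 -0.2469  0.    ]
panel front top scene [ 0.3578 -0.2344  0.26  ]
panel front top scene [ 0.6775 -0.3357  0.26  ]
tip top scene z.226 [ 0.577  -0.2736  0.226 ] pin scene z.22 [ 0.4736 -0.2549  0.22  ]
tip top side [ 0.5527 -0.2674  0.226 ]
```

>>> move_arm([
  [0, 0, -0.8, 0, 0, 6.7, 1],
  [0, 0, -0.8, 0, 0, 6.7, 1],
  [0, 0, -0.8, 0, 0, 6.7, 1],
  [0, 0, -0.8, 0, 0, 6.7, 1],
  [0, 0, -0.8, 0, 0, 6.7, 1],
  [0, 0, -0.8, 0, 0, 6.7, 1],
  [0, 0, -0.8, 0, 0, 6.7, 1],
  [0, 0, -0.8, 0, 0, 6.7, 1],
  [0, 0, -0.8, 0, 0, 6.7, 1],
  [0, 0, -0.8, 0, 0, 6.7, 1],
  [0, 0, -0.8, 0, 0, 6.7, 1],
  [0, 0, -0.8, 0, 0, 6.7, 1],
  [0, 0, -0.8, 0, 0, 6.7, 1],
  [-3.1, 2.1, 0, 0, 0, 0, 1],
  [-3.1, 2.1, 0, 0, 0, 0, 1],
  [-3.1, 2.1, 0, 0, 0, 0, 1],
  [-3.1, 2.1, 0, 0, 0, 0, 1],
  [-3.1, 2.1, 0, 0, 0, 0, 1],
  [-3.1, 2.1, 0, 0, 0, 0, 1],
  [-3.1, 2.1, 0, 0, 0, 0, 1],
])

```text
time: 1.82
tool_pos: [0.2462, 0.3686, 0.3302]
tool_rot: [0.0, 0.765, 0.644, -0.0]
contact_force: [1.2, -1.1, 0.2]
gripper_width: 0.998
grasp_force: 0.0
```

>>> move_arm([
  [-3.1, 2.1, 0, 0, 0, 0, 1],
  [-3.1, 2.1, 0, 0, 0, 0, 1],
  [-3.1, 2.1, 0, 0, 0, 0, 1],
  [-3.1, 2.1, 0, 0, 0, 0, 1],
  [-3.1, 2.1, 0, 0, 0, 0, 1],
  [-3.1, 2.1, 0, 0, 0, 0, 1],
  [-3.1, 2.1, 0, 0, 0, 0, 1],
  [-3.1, 2.1, 0, 0, 0, 0, 1],
  [-3.1, 2.1, 0, 0, 0, 0, 1],
  [-3.1, 2.1, 0, 0, 0, 0, 1],
  [-3.1, 2.1, 0, 0, 0, 0, 1],
  [-3.1, 2.1, 0, 0, 0, 0, 1],
  [-3.1, 2.1, 0, 0, 0, 0, 1],
  [-3.1, 2.1, 0, 0, 0, 0, 1],
  [-3.1, 2.1, 0, 0, 0, 0, 1],
  [-3.1, 2.1, 0, 0, 0, 0, 1],
  [0, 0, 0, 0, 0, 0, 1],
  [0, 0, 0, 0, 0, 0, 1],
])

```text
time: 3.32
tool_pos: [0.4916, -0.1776, 0.3293]
tool_rot: [-0.001, 0.766, 0.642, -0.0]
contact_force: [-0.8, -0.2, -0.7]
gripper_width: 1.0
grasp_force: 0.0
```

```bash
cat >> h.py <<'E'
from scipy.spatial.transform import Rotation as Ro
def pose():
    s=manip.state(); q=np.array(s["tool_rot"]); return np.array(s["tool_pos"]),Ro.from_quat(q[[1,2,3,0]]).as_matrix()
def yaw(R): return np.degrees(np.arctan2(R[1,1],R[0,1]))
def delta(X,y=None):
    "turn about tool z (deg) first, then shift (cm) in turned axes"
    p,R=pose(); t=0
    if y is not None: t=-(y-yaw(R)); t=(t+180)%360-180
    R2=R@Ro.from_euler("z",t,degrees=True).as_matrix()
    return t,(R2.T@(np.array(X)-p))*100
E
python3 - <<'E'
from h import *
import pickle
np.set_printoptions(precision=4,suppress=True)
f=grab("wrist");pickle.dump(f,open("w1.pkl","wb"))
p,R=pose();print(p,yaw(R),R[:,2],manip.state()["time"],manip.state()["joint_pos"])
cv2.imwrite("pics/w1.png",f["img"])
print(proj(f,[[.470,-.252,.2],[.55,-.275,.226]]))
E
```

```text
[ 0.4914 -0.1765  0.3298] -9.989610479447698 [-0.0016  0.0012 -1.    ] 3.3667 [-0.4876 -0.2337  1.7118  0.0003  1.6655 -0.3132]
[[314.7369 320.8786]
 [427.3929 349.5039]]
```

View pics/w1.png

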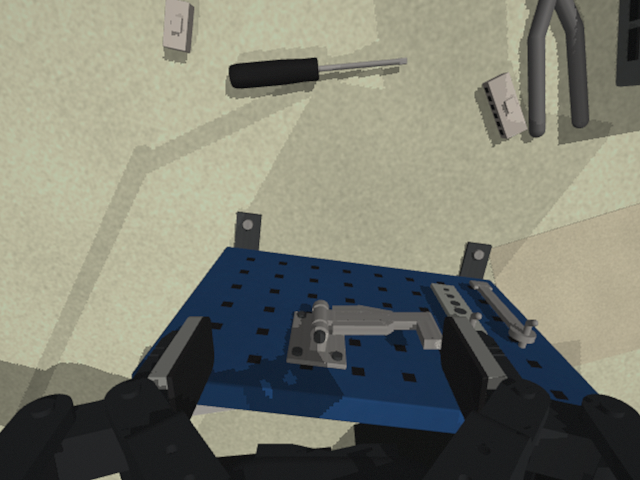

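The wrist view shows the folded hook clearly: pin at about (320,322), tip block top at about (431,345). That agrees with the projected estimate (427,349) to about 3 mm. Next I hover over the tip with the jaw along the arm.

>>> move_arm([
  [0, 0, 0, 0, 0, 3, 0],
  [-1.5, 1.6, 0, 0, 0, 0, 0],
  [-1.5, 1.6, 0, 0, 0, 0, 0],
  [-1.5, 1.7, 0, 0, 0, 0, 0],
  [-1.5, 1.6, 0, 0, 0, 0, 0],
  [-1.5, 1.6, 0, 0, 0, 0, 0],
  [0, 0, 2, 0, 0, 0, 0],
  [0, 0, 2, 0, 0, 0, 0],
  [0, 0, 2, 0, 0, 0, 0],
  [0, 0, 0, 0, 0, 0, 0],
  [0, 0, 0, 0, 0, 0, 0],
])

```text
time: 4.28
tool_pos: [0.5532, -0.2658, 0.2697]
tool_rot: [-0.001, 0.782, 0.624, -0.0]
contact_force: [0.1, -0.2, -0.3]
gripper_width: 0.501
grasp_force: 0.0
```

```bash
python3 - <<'E'
from h import *
import pickle
np.set_printoptions(precision=4,suppress=True)
f=grab("wrist");pickle.dump(f,open("w2.pkl","wb"))
p,R=pose();print(p,yaw(R))
q=proj(f,[[.470,-.252,.2],[.553,-.272,.226],p,p+[0,0,-.019]]);print(q)
c=cv2.resize(f["img"][220:480,180:520],None,fx=2.3,fy=2.3,interpolation=cv2.INTER_CUBIC);cv2.imwrite("pics/w2.png",c)
E
```

```text
[ 0.5539 -0.2664  0.2716] -12.852655780508545
[[180.5326 263.1262]
 [326.2077 283.2564]
 [324.9264 316.6483]
 [325.1938 296.0611]]
```

View pics/w2.png

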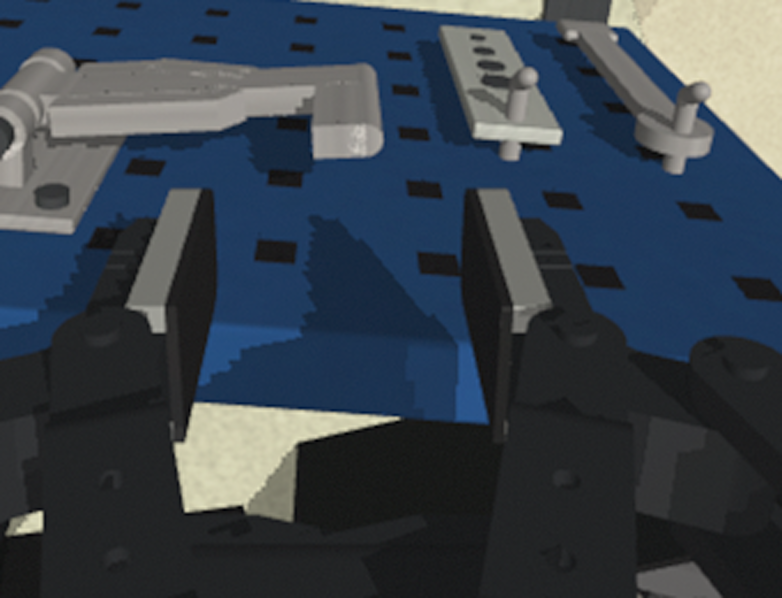

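The tip's top face is centred at crop (347,140), which is full pixel (331,281), and it lies between the pads. I shift 3 mm along the arm, descend and pinch.

>>> move_arm([
  [0, 0.3, 0, 0, 0, 0, 0],
  [0, 0, 0.8, 0, 0, 0, 0],
  [0, 0, 0.8, 0, 0, 0, 0],
  [0, 0, 0.8, 0, 0, 0, 0],
  [0, 0, 0.8, 0, 0, 0, 0],
  [0, 0, 0.6, 0, 0, 0, 0],
  [0, 0, 0.4, 0, 0, 0, 0],
  [0, 0, 0, 0, 0, 0, 0],
])

```text
time: 5.0
tool_pos: [0.556, -0.2677, 0.2267]
tool_rot: [-0.001, 0.782, 0.623, -0.0]
contact_force: [0.2, 0.3, -0.5]
gripper_width: 0.506
grasp_force: 0.0
```

>>> move_arm([
  [0, 0, 0, 0, 0, 0, -0.3],
  [0, 0, 0, 0, 0, 0, -0.5],
  [0, 0, 0, 0, 0, 0, -1],
  [0, 0, 0, 0, 0, 0, -1],
  [0, 0, 0, 0, 0, 0, -1],
  [0, 0, 0, 0, 0, 0, -1],
])

```text
time: 5.5
tool_pos: [0.5568, -0.2681, 0.2289]
tool_rot: [0.0, 0.782, 0.623, 0.0]
contact_force: [0.6, 0.0, 0.9]
gripper_width: -0.001
grasp_force: 0.0
```

The jaw shut on nothing, so I look again.

```bash
python3 - <<'E'
from h import *
import pickle
np.set_printoptions(precision=4,suppress=True)
f=grab("wrist");pickle.dump(f,open("w3.pkl","wb"))
p,R=pose();print(p,yaw(R))
print(proj(f,[p,p+[0,0,-.019],[.5563,-.271,.226]]))
c=cv2.resize(f["img"][180:440,180:520],None,fx=2.3,fy=2.3,interpolation=cv2.INTER_CUBIC);cv2.imwrite("pics/w3.png",c)
E
```

```text
[ 0.5568 -0.2681  0.2288] -12.9217938969772
[[322.8737 313.3769]
 [323.2277 293.2585]
 [323.362  316.2906]]
```

View pics/w3.png

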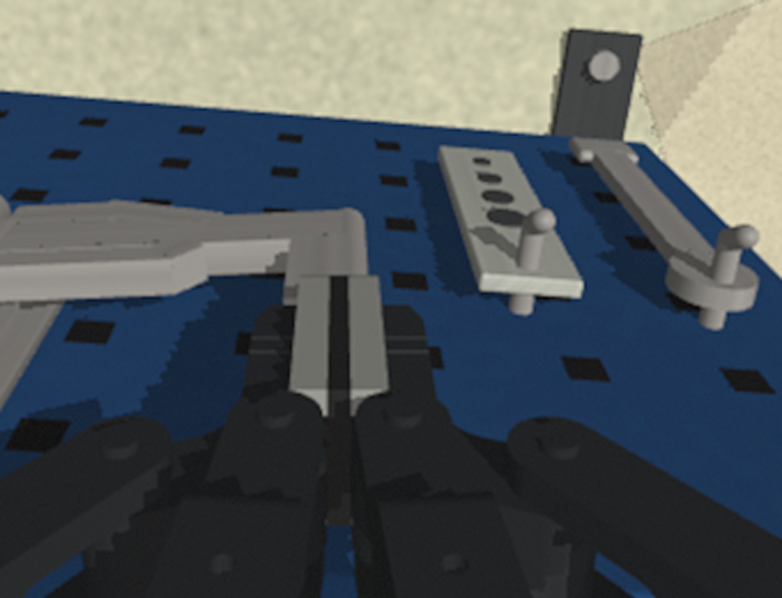

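The fingers closed in front of the tip, on the camera side, and hide it. I triangulate the tip from the two earlier wrist views to correct its position.

```bash
python3 - <<'E'
from h import *
import pickle
np.set_printoptions(precision=4,suppress=True)
w1,w2,w3=[pickle.load(open(f"w{i}.pkl","rb")) for i in(1,2,3)]
k=lambda x,y:(180+x/2.3,220+y/2.3); k3=lambda x,y:(180+x/2.3,180+y/2.3)
print(w1["mtx"][0])
print("w1/w2 panel-side corner R",tri(w1,(441,348),w2,k(380,155)),"L",tri(w1,(424.5,349),w2,k(315,158)))
for z in(.216,.226,.236):print(z,onz(w1,(433,344),z),onz(w2,k(348,140),z))
# hook bottom-edge/upper outline at tip, seen in w1,w2,w3 (outer upper corner at nose = underside?)
print("nose outline corner",tri(w2,k(372,66),w3,k3(358,210)))
for n,w in (("w2",w2),("w3",w3)):
    print(n,-np.array(w["R"]).T@w["t"])
# panel top front edge in w2/w3: blue boundaries -> crop row where lighter top face begins
print("panel upper front edge w2", [onz(w2,k(x,y),.26) for x,y in ((250,325),(455,340))])
E
```

```text
[397.559   0.    326.928]
w1/w2 panel-side corner R (array([ 0.5616, -0.2802,  0.2188]), np.float64(0.0007368722763943571)) L (array([ 0.5477, -0.2734,  0.2273]), np.float64(7.371087450806896e-05))
0.216 [ 0.5563 -0.278   0.216 ] [ 0.555  -0.2756  0.216 ]
0.226 [ 0.5544 -0.2711  0.226 ] [ 0.5559 -0.2713  0.226 ]
0.236 [ 0.5526 -0.2642  0.236 ] [ 0.5568 -0.2669  0.236 ]
nose outline corner (array([ 0.5629, -0.2708,  0.1808]), np.float64(0.0004453604040066129))
w2 [ 0.5729 -0.188   0.4168]
w3 [ 0.5762 -0.1901  0.3759]
panel upper front edge w2 [array([ 0.5309, -0.2915,  0.26  ]), array([ 0.5704, -0.3041,  0.26  ])]
```

```bash
python3 - <<'E'
from h import *
import pickle
np.set_printoptions(precision=1,suppress=True)
w3=pickle.load(open("w3.pkl","rb"))
p,R=pose()
for ex in(-.011,0,.011):
  for z in(-.02,0,.019): print(ex,z,(proj(w3,p+R@[ex,0,z])[0]-[180,180])*2.3)
# tip of hook in w3 at z .226 corners
ey=np.array([np.cos(np.radians(-13)),np.sin(np.radians(-13)),0]);ex=np.array([-ey[1],ey[0],0]);c=np.array([.5555,-.2715,.226])
for a in(-.004,.004):
  for b in(-.008,.008):
    for dz in (0,-.042): print("tip",a,b,dz,(proj(w3,c+a*ex+b*ey+[0,0,dz])[0]-[180,180])*2.3)
E
```

```text
-0.011 -0.02 [327.7 426.5]
-0.011 0 [328.8 360.1]
-0.011 0.019 [329.6 309.5]
0 -0.02 [327.5 367.8]
0 0 [328.6 306.8]
0 0.019 [329.5 260.5]
0.011 -0.02 [327.2 306.3]
0.011 0 [328.4 251.2]
0.011 0.019 [329.3 209.6]
tip -0.004 -0.008 0 [283.1 335.8]
tip -0.004 -0.008 -0.042 [293.4 241.1]
tip -0.004 0.008 0 [369.2 335.8]
tip -0.004 0.008 -0.042 [363.1 241.1]
tip 0.004 -0.008 0 [282.4 297.2]
tip 0.004 -0.008 -0.042 [292.9 208.8]
tip 0.004 0.008 0 [369.7 297.3]
tip 0.004 0.008 -0.042 [363.4 208.9]
```

>>> move_arm([
  [0, 0, 0, 0, 0, 0, -0.1],
  [0, 0, 0, 0, 0, 0, -0.1],
  [0, 0, 0, 0, 0, 0, -0.1],
  [0, 0, 0.2, 0, 0, 0, -0.1],
  [0, 0, 0.2, 0, 0, 0, -0.1],
  [0, 0, 0.2, 0, 0, 0, -0.1],
  [0, 0, 0, 0, 0, 0, -0.1],
])

```text
time: 6.13
tool_pos: [0.5564, -0.2679, 0.2217]
tool_rot: [-0.001, 0.782, 0.623, -0.0]
contact_force: [-0.3, 0.4, -0.6]
gripper_width: 0.45
grasp_force: 0.0
```

>>> move_arm([
  [0, 0, 0.2, 0, 0, 0, -0.1],
  [0, 0, 0.2, 0, 0, 0, -0.1],
  [0, 0, 0.2, 0, 0, 0, -0.1],
  [0, 0, 0, 0, 0, 0, -0.1],
])

```text
time: 6.47
tool_pos: [0.5565, -0.2679, 0.2159]
tool_rot: [-0.0, 0.782, 0.623, -0.0]
contact_force: [0.6, -0.1, 0.5]
gripper_width: 0.453
grasp_force: 0.0
```

>>> move_arm([
  [0, 0, 0, 0, 0, 0, -0.4],
  [0, 0, 0, 0, 0, 0, -0.7],
  [0, 0, 0, 0, 0, 0, -0.7],
  [0, 0, 0, 0, 0, 0, -0.7],
  [0, 0, 0, 0, 0, 0, -0.7],
])

```text
time: 6.88
tool_pos: [0.5549, -0.2676, 0.2161]
tool_rot: [-0.002, 0.782, 0.623, -0.002]
contact_force: [-5.7, 1.8, 1.3]
gripper_width: 0.158
grasp_force: 27.7
```

```bash
python3 - <<'E'
from h import *
import pickle
s=manip.state();print(s["tool_pos"],s["gripper_width"],s["grasp_force"],s["contact_force"])
fs={n:grab(n) for n in("scene","side","wrist")};pickle.dump(fs,open("f4.pkl","wb"))
a=fs["side"]["img"]; b=fs["scene"]["img"]; w=fs["wrist"]["img"]
P=cv2.resize(a[70:150,310:410],(400,320),interpolation=cv2.INTER_CUBIC)
Q=cv2.resize(b[240:340,110:210],(400,400),interpolation=cv2.INTER_CUBIC)
W=cv2.resize(w[180:440,180:520],(400,306),interpolation=cv2.INTER_CUBIC)[:280]
im=np.zeros((600,800,3),np.uint8); im[:320,:400]=P; im[:400,400:]=Q; im[320:600,:400]=W
cv2.imwrite("pics/c4.png",im)
E
```

```text
[ 0.55494641 -0.26761755  0.21610958] 0.15843742689565737 27.661831327714026 [-5.68485178  1.83496937  1.33058713]
```

View pics/c4.png

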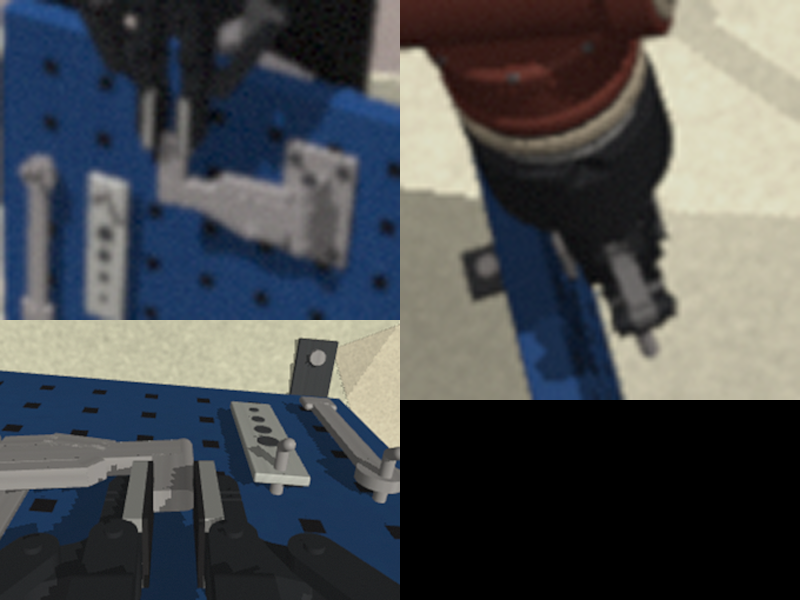

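The pinch now holds the tip (side crop (170,150)), with the pads about 6 mm over its top. The fingertips therefore stand about 5 mm above the TCP height rather than below it. Next I swing the hook in an arc about the pin.

>>> move_arm([
  [0, 0, 0, 0, 0, 0, -0.9],
  [0.44, -0.03, 0, 0, 0, -3, -0.9],
  [0.44, -0.03, 0, 0, 0, -3, -0.9],
  [0.44, -0.03, 0, 0, 0, -3, -0.9],
  [0.44, -0.03, 0, 0, 0, -3, -0.9],
  [0.44, -0.03, 0, 0, 0, -3, -0.9],
  [0.44, -0.03, 0, 0, 0, -3, -0.9],
  [0.44, -0.03, 0, 0, 0, -3, -0.9],
  [0, 0, 0, 0, 0, 0, -0.9],
])

```text
time: 7.78
tool_pos: [0.5543, -0.2377, 0.2162]
tool_rot: [-0.002, 0.655, 0.756, -0.002]
contact_force: [-8.1, -1.6, 2.1]
gripper_width: 0.129
grasp_force: 58.7
```

>>> move_arm([
  [0.44, -0.03, 0, 0, 0, -3, -0.9],
  [0.44, -0.03, 0, 0, 0, -3, -0.9],
  [0.44, -0.03, 0, 0, 0, -3, -0.9],
  [0.44, -0.03, 0, 0, 0, -3, -0.9],
  [0.44, -0.03, 0, 0, 0, -3, -0.9],
  [0.44, -0.03, 0, 0, 0, -3, -0.9],
  [0.44, -0.03, 0, 0, 0, -3, -0.9],
  [0.44, -0.03, 0, 0, 0, -3, -0.9],
  [0.44, -0.03, 0, 0, 0, -3, -0.9],
  [0.44, -0.03, 0, 0, 0, -3, -0.9],
  [0.44, -0.03, 0, 0, 0, -3, -0.9],
  [0.44, -0.03, 0, 0, 0, -3, -0.9],
  [0.44, -0.03, 0, 0, 0, -3, -0.9],
  [0, 0, 0, 0, 0, 0, -0.9],
])

```text
time: 8.95
tool_pos: [0.5266, -0.1905, 0.2164]
tool_rot: [-0.001, 0.366, 0.931, -0.003]
contact_force: [-6.6, -5.3, -0.9]
gripper_width: 0.13
grasp_force: 58.7
```

```bash
python3 - <<'E'
from h import *
np.set_printoptions(precision=4,suppress=True)
p,R=pose();s=manip.state();print(p,yaw(R),R[:,2],"tool-frame force",R.T@s["contact_force"],s["gripper_width"],s["grasp_force"],s["joint_pos"])
E
```

```text
[ 0.5266 -0.1905  0.2164] 47.107998067588085 [-0.0043 -0.0046 -1.    ] tool-frame force [ 1.2279 -8.3744  0.9445] 0.12999886399618107 58.72539460659027 [-0.4769 -0.0938  1.7743 -0.0061  1.4628 -1.2984]
```

>>> move_arm([
  [0.44, -0.03, 0, 0, 0, -3, -0.9],
  [0.44, -0.03, 0, 0, 0, -3, -0.9],
  [0.44, -0.03, 0, 0, 0, -3, -0.9],
  [0.44, -0.03, 0, 0, 0, -3, -0.9],
  [0.44, -0.03, 0, 0, 0, -3, -0.9],
  [0.44, -0.03, 0, 0, 0, -3, -0.9],
  [0.44, -0.03, 0, 0, 0, -3, -0.9],
  [0.15, -0.01, 0, 0, 0, -1, -0.9],
  [0, 0, 0, 0, 0, 0, -0.9],
])

```text
time: 9.7
tool_pos: [0.4997, -0.1751, 0.2167]
tool_rot: [-0.0, 0.182, 0.983, -0.003]
contact_force: [-3.4, -7.0, -0.7]
gripper_width: 0.129
grasp_force: 58.7
```

```bash
cat > st.py <<'E'
from h import *
np.set_printoptions(precision=4,suppress=True)
p,R=pose();s=manip.state();print(p,round(yaw(R),2),"toolF",R.T@s["contact_force"],"toolM",R.T@s["ft_torque"],s["gripper_width"],s["grasp_force"])
E
python3 st.py
```

```text
[ 0.4997 -0.1751  0.2167] 69.03 toolF [ 0.6544 -7.7426  0.7307] toolM [ 1.2637 -0.0385  0.1194] 0.12932857746360918 58.731772899627686
```

>>> move_arm([
  [0.15, -0.01, 0, 0, 0, -1, -0.9],
  [0.15, -0.01, 0, 0, 0, -1, -0.9],
  [0.15, -0.01, 0, 0, 0, -1, -0.9],
  [0, 0, 0, 0, 0, 0, -0.9],
])

```text
time: 10.03
tool_pos: [0.4956, -0.1738, 0.2168]
tool_rot: [-0.0, 0.156, 0.988, -0.003]
contact_force: [-2.6, -7.0, -0.7]
gripper_width: 0.129
grasp_force: 58.7
```

```bash
python3 st.py
```

```text
[ 0.4956 -0.1738  0.2168] 72.02 toolF [ 0.3009 -7.4783  0.7574] toolM [ 1.186  -0.0787  0.1109] 0.1287756584289173 58.68783116340637
```

>>> move_arm([
  [0.15, -0.01, 0, 0, 0, -1, -0.9],
  [0.15, -0.01, 0, 0, 0, -1, -0.9],
  [0, 0, 0, 0, 0, 0, -0.9],
])

```text
time: 10.28
tool_pos: [0.4929, -0.173, 0.2168]
tool_rot: [0.0, 0.139, 0.99, -0.003]
contact_force: [-1.5, -6.3, -1.2]
gripper_width: 0.129
grasp_force: 58.7
```

```bash
python3 st.py
```

```text
[ 0.4929 -0.173   0.2168] 74.03 toolF [-0.2584 -6.4324  1.1841] toolM [ 1.0994 -0.0291  0.1376] 0.1294825790890101 58.67548227310181
```

>>> move_arm([
  [0.15, -0.01, 0, 0, 0, -1, -0.9],
  [0.15, -0.01, 0, 0, 0, -1, -0.9],
  [0.15, -0.01, 0, 0, 0, -1, -0.9],
  [0, 0, 0, 0, 0, 0, -0.9],
])

```text
time: 10.62
tool_pos: [0.4886, -0.1721, 0.2168]
tool_rot: [0.0, 0.113, 0.994, -0.002]
contact_force: [-0.7, -7.0, -0.9]
gripper_width: 0.127
grasp_force: 58.7
```

```bash
python3 st.py
```

```text
[ 0.4886 -0.1721  0.2168] 77.03 toolF [-0.8669 -7.0254  0.9717] toolM [ 1.0698 -0.0824  0.088 ] 0.12659061836301735 58.66267204284668
```

>>> move_arm([
  [0.15, -0.01, 0, 0, 0, -1, -0.9],
  [0.15, -0.01, 0, 0, 0, -1, -0.9],
  [0.15, -0.01, 0, 0, 0, -1, -0.9],
  [0, 0, 0, 0, 0, 0, -0.9],
])

```text
time: 10.95
tool_pos: [0.485, -0.1715, 0.2171]
tool_rot: [0.002, 0.087, 0.996, -0.003]
contact_force: [2.2, -6.7, -2.5]
gripper_width: 0.126
grasp_force: 58.7
```

```bash
python3 st.py
```

```text
[ 0.485  -0.1715  0.2171] 80.03 toolF [-3.3201 -6.2331  2.5346] toolM [ 1.029  -0.5497  0.1161] 0.12626218986889026 58.650773763656616
```

>>> move_arm([
  [0.15, -0.01, 0, 0, 0, -1, -0.9],
  [0, 0, 0, 0, 0, 0, -0.9],
  [0, 0, 0, 0, 0, 0, -0.9],
  [0, 0, 0, 0, 0, 0, -0.9],
])

```text
time: 11.28
tool_pos: [0.4844, -0.1715, 0.2173]
tool_rot: [0.003, 0.078, 0.997, -0.003]
contact_force: [4.7, -7.8, -3.6]
gripper_width: 0.127
grasp_force: 58.7
```

```bash
python3 st.py
```

```text
[ 0.4844 -0.1715  0.2173] 81.0 toolF [-5.8677 -6.9868  3.7157] toolM [ 1.0304 -1.0462  0.1411] 0.127245042591436 58.68590444326401
```

The force is climbing with almost no motion, so the hook is at its stop at about 6 N. I release and lift.

>>> move_arm([
  [-0.1, 0, 0, 0, 0, 0, -0.6],
  [0, 0, 0, 0, 0, 0, -0.3],
  [0, 0, 0, 0, 0, 0, -0.3],
  [0, 0, 0, 0, 0, 0, -0.3],
  [0, 0, -0.5, 0, 0, 0, -0.3],
  [0, 0, -1.5, 0, 0, 0, -0.3],
  [0, 0, -2, 0, 0, 0, 0],
  [0, 0, -2, 0, 0, 0, 0],
  [0, 0, 0, 0, 0, 0, 0],
  [0, 0, 0, 0, 0, 0, 0],
])

```text
time: 12.12
tool_pos: [0.4846, -0.1695, 0.2784]
tool_rot: [0.002, 0.078, 0.997, -0.001]
contact_force: [0.3, 0.4, -0.1]
gripper_width: 0.497
grasp_force: 0.0
```

```bash
python3 st.py; python3 -c "
from h import *
import pickle
pickle.dump(grab('wrist'),open('w5.pkl','wb'))"
```

```text
[ 0.4846 -0.1695  0.2784] 81.09 toolF [-0.2364  0.4197  0.1102] toolM [-0.0247 -0.0039  0.0201] 0.49695775314720075 0.0
```

>>> move_arm([
  [-1, 0, -1.5, 0, 0, 0, 0.5],
  [-1, 0, -2, 0, 0, 0, 1],
  [-1, 0, -2, 0, 0, 0, 1],
  [-1, 0, -1, 0, 0, 0, 1],
  [0, 0, 0, 0, 0, 0, 1],
  [0, 0, 0, 0, 0, 0, 1],
])

```text
time: 12.67
tool_pos: [0.5232, -0.1754, 0.3403]
tool_rot: [-0.001, 0.078, 0.997, 0.0]
contact_force: [0.5, 0.1, -0.3]
gripper_width: 0.997
grasp_force: 0.0
```

```bash
python3 st.py; python3 -c "
from h import *
import pickle
g=[grab(n) for n in ('wrist','scene','side')]
pickle.dump(g,open('w6.pkl','wb'))
w5=pickle.load(open('w5.pkl','rb'))
im=np.zeros((600,800,3),np.uint8)
P=np.array([[.4722,-.2536,.2],[.488,-.171,.226]])
for f,(x0,y0),n in ((w5,(0,0),'w5'),(g[0],(400,0),'w6')):
    q=proj(f,P); c=np.clip(q.mean(0).astype(int)-[100,75],0,[440,330]); print(n,c,q)
    im[y0:y0+300,x0:x0+400]=cv2.resize(f['img'][c[1]:c[1]+150,c[0]:c[0]+200],(400,300),interpolation=cv2.INTER_CUBIC)
for f,(x0,y0),n in ((g[1],(0,300),'scene'),(g[2],(400,300),'side')):
    q=proj(f,P); c=np.clip(q.mean(0).astype(int)-[40,30],0,[560,420]); print(n,c,q)
    im[y0:y0+300,x0:x0+400]=cv2.resize(f['img'][c[1]:c[1]+60,c[0]:c[0]+80],(400,300),interpolation=cv2.INTER_CUBIC)
cv2.imwrite('pics/c5.png',im)"
```

```text
[ 0.5232 -0.1754  0.3403] 81.09 toolF [-0.4876  0.1795  0.3135] toolM [-0.0021 -0.0411  0.0338] 0.9967876785317502 0.0
w5 [156 184] [[186.62463387 248.62601709]
 [326.2207249  269.69778477]]
w6 [167  99] [[209.00026103 169.49997198]
 [325.87271545 179.37561126]]
scene [133 243] [[154.10183101 286.32069328]
 [193.8374263  261.20810714]]
side [339  95] [[385.25324007 121.15198303]
 [373.80216305 129.51064677]]
```

View pics/c5.png

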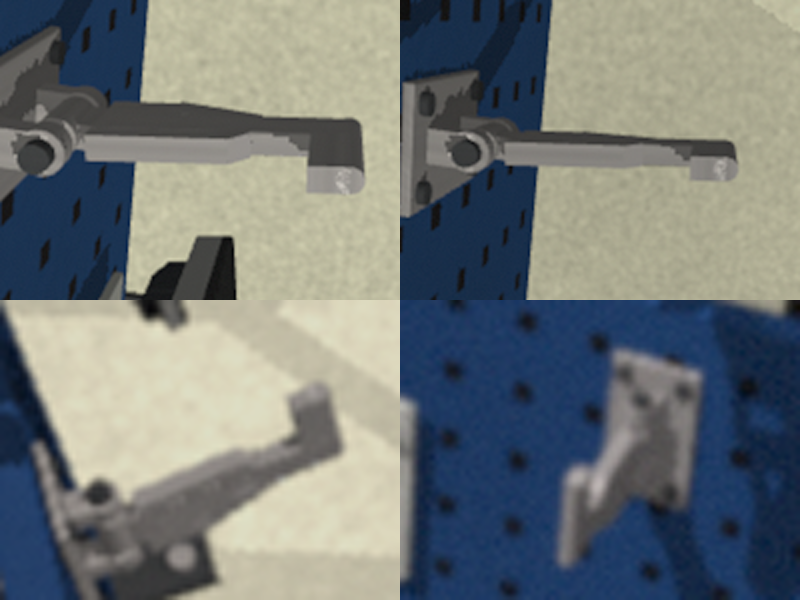

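```bash
python3 - <<'E'
from h import *
import pickle
np.set_printoptions(precision=4,suppress=True)
w5=pickle.load(open('w5.pkl','rb'));w6,sc,si=pickle.load(open('w6.pkl','rb'))
a=lambda x,y:(156+x/2,184+y/2); b=lambda x,y:(167+(x-400)/2,99+y/2)
print("tip tri",tri(w5,a(336,180),w6,b(713,167)))
for nm,f,u in(("w5",w5,a(336,180)),("w6",w6,b(713,167))): print("tip z.226",nm,onz(f,u,.226))
print("pin tri",tri(w5,a(37,157),w6,b(467,153)))
for nm,f,us in(("w5",w5,(a(90,149),a(230,150))),("w6",w6,(b(512,155),b(635,156)))):
    A,B=[onz(f,u,.207) for u in us]; d=B-A; print(nm,"shoulder",A,B,"dir",np.degrees(np.arctan2(d[1],d[0])))
print("tip scene", onz(sc,(133+312/5,243+88/5),.226),"side",onz(si,(339+177/5,95+172/5),.226))
# panel front face direction via blue-bench boundary in w6: top front edge? 
E
```

```text
tip tri (array([ 0.4895, -0.1726,  0.2278]), np.float64(0.00036165723378819636))
tip z.226 w5 [ 0.4903 -0.1726  0.226 ]
tip z.226 w6 [ 0.4898 -0.1729  0.226 ]
pin tri (array([ 0.4734, -0.2542,  0.2194]), np.float64(7.676986738961092e-06))
w5 shoulder [ 0.4774 -0.2439  0.207 ] [ 0.4841 -0.2033  0.207 ] dir 80.67845621024725
w6 shoulder [ 0.4779 -0.2429  0.207 ] [ 0.4849 -0.2001  0.207 ] dir 80.61958421327346
tip scene [ 0.4887 -0.168   0.226 ] side [ 0.4868 -0.1718  0.226 ]
```

The pin is at (0.4734, -0.2542) and the real tip at (0.4899, -0.1727), 83 mm apart, which matches the size given. The arm points along about 80°. The real saddle is therefore about (0.4868, -0.1894), some 6 mm to the -x side of nominal, within the stated bend. Now to the board.

>>> move_arm([
  [0.6, 4, 0, 0, 0, 0, 1],
  [0.6, 4, 0, 0, 0, 0, 1],
  [0.6, 4, 0, 0, 0, 0, 1],
  [0.6, 4, 0, 0, 0, 0, 1],
  [0.6, 4, 0, 0, 0, 0, 1],
  [0.6, 4, 0, 0, 0, 0, 1],
  [0.6, 4, 0, 0, 0, 0, 1],
  [0.6, 4, 0, 0, 0, 0, 1],
  [0.6, 4, 0, 0, 0, 0, 1],
  [0.6, 4, 0, 0, 0, 0, 1],
  [0, 0, -1, 0, 0, -2.5, 1],
  [0, 0, 0, 0, 0, 0, 1],
  [0, 0, 0, 0, 0, 0, 1],
])

```text
time: 13.9
tool_pos: [0.5258, 0.2289, 0.3511]
tool_rot: [-0.0, 0.056, 0.998, -0.0]
contact_force: [0.7, -0.9, -1.0]
gripper_width: 1.002
grasp_force: 0.0
```

```bash
python3 st.py; python3 -c "
from h import *
import pickle
pickle.dump(grab('wrist'),open('w7.pkl','wb'))"
```

```text
[0.5258 0.2289 0.3511] 83.56 toolF [-0.7617 -0.8242  0.9956] toolM [ 0.0161 -0.0231  0.0383] 1.0021607561615413 0.0
```

>>> move_arm([
  [1, -2, -1, 0, 0, 0, 1],
  [1, -2, -1, 0, 0, 0, 1],
  [1, -2, -1, 0, 0, 0, 1],
  [0, 0, 0, 0, 0, 0, 1],
  [0, 0, 0, 0, 0, 0, 1],
])

```text
time: 14.37
tool_pos: [0.4898, 0.171, 0.3822]
tool_rot: [0.001, 0.058, 0.998, 0.0]
contact_force: [0.1, 0.3, -0.4]
gripper_width: 1.0
grasp_force: 0.0
```

```bash
python3 st.py; python3 -c "
from h import *
import pickle
pickle.dump(grab('wrist'),open('w8.pkl','wb'))
im=np.zeros((600,800,3),np.uint8)
P=np.array([[.5598,.2197,.192],[.4108,.2367,.192]])
for i,n in enumerate(('w7','w8')):
    f=pickle.load(open(n+'.pkl','rb')); q=proj(f,P); print(n,q)
    x0,y0=[int(v) for v in np.clip(q.mean(0)-[200,150],0,[240,180])]; print(x0,y0)
    im[300*i:300*i+300,:400]=cv2.convertScaleAbs(f['img'][y0:y0+300,x0:x0+400],alpha=1.6,beta=15)
    c=q[0].astype(int); d=q[1].astype(int)
    for j,c in enumerate((q[0],q[1])):
        c=np.clip(c.astype(int)-[33,50],0,[574,380]); print('corner',j,c)
        im[300*i:300*i+300,400+200*j:600+200*j]=cv2.resize(cv2.convertScaleAbs(f['img'][c[1]:c[1]+100,c[0]:c[0]+66],alpha=1.8,beta=20),(200,300),interpolation=cv2.INTER_CUBIC)
cv2.imwrite('pics/c8.png',im)"
```

```text
[0.4898 0.171  0.3822] 83.35 toolF [-0.0694  0.2923  0.3947] toolM [-0.0343  0.0396 -0.0178] 1.0004847720120829 0.0
w7 [[321.3479181  255.48766828]
 [320.6114484   55.25752459]]
120 5
corner 0 [288 205]
corner 1 [287   5]
w8 [[388.97949136 272.99018153]
 [397.75052258  99.67953235]]
193 36
corner 0 [355 222]
corner 1 [364  49]
```

View pics/c8.png

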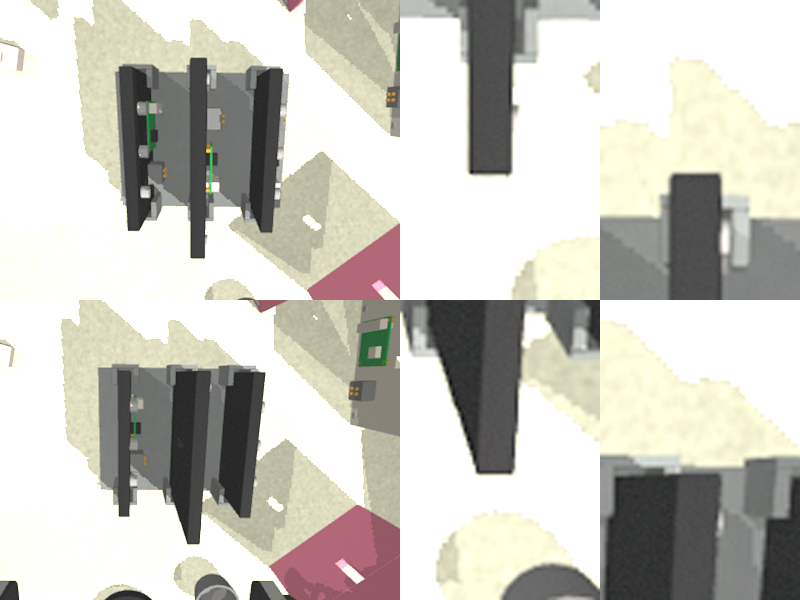

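In the wrist views the middle tall board's top face runs in w7 from (318,263) to (319,63), and in w8 from (387,279) to (396,107). Its circuit parts are on the +y side.

```bash
python3 - <<'E'
from h import *
import pickle
np.set_printoptions(precision=4,suppress=True)
w7,w8=[pickle.load(open(n+'.pkl','rb')) for n in('w7','w8')]
a,e=tri(w7,(318,262.7),w8,(386.7,279.3)); b,e2=tri(w7,(318.7,63.3),w8,(396.3,107.3))
print(a,e,b,e2,np.linalg.norm(a-b))
for z in(.19,.195,.2):
    for f,u,v in((w7,(318,262.7),(318.7,63.3)),(w8,(386.7,279.3),(396.3,107.3))):
        A,B=onz(f,u,z),onz(f,v,z);d=A-B;print(z,(A+B)/2,np.linalg.norm(d),np.degrees(np.arctan2(d[1],d[0])))
p,R=pose();print("turn/shift to above centre",delta([.4856,.2257,.24],yaw(R)))
E
```

```text
[0.5638 0.2166 0.1969] 0.00028833810285228183 [0.4163 0.2347 0.1955] 0.00027126188317556856 0.14861566999195322
0.19 [0.4911 0.2254 0.19  ] 0.15212956566322178 -7.045599909308234
0.19 [0.4916 0.2265 0.19  ] 0.15139802870104993 -6.872097127801502
0.195 [0.4904 0.2256 0.195 ] 0.1496610005974442 -7.0455999093082315
0.195 [0.4904 0.2258 0.195 ] 0.14916518158620476 -6.8720971278014895
0.2 [0.4897 0.2258 0.2   ] 0.14719243553166667 -7.045599909308226
0.2 [0.4892 0.2251 0.2   ] 0.14693233447135948 -6.872097127801494
turn/shift to above centre (np.float64(0.0), array([ 1.0387,  5.3211, 14.1222]))
```

>>> move_arm([
  [0.3, 2.7, 0, 0, 0, 0.35, 1],
  [0.3, 2.7, 0, 0, 0, 0, 1],
  [0, 0, 3.5, 0, 0, 0, 1],
  [0, 0, 3.5, 0, 0, 0, 1],
  [0, 0, 3.5, 0, 0, 0, 1],
  [0, 0, 3.5, 0, 0, 0, 1],
  [0, 0, 2, 0, 0, 0, 1],
  [0, 0, 1.5, 0, 0, 0, 1],
  [0, 0, 1.5, 0, 0, 0, 1],
  [0, 0, 1.4, 0, 0, 0, 1],
  [0, 0, 0, 0, 0, 0, 1],
  [0, 0, 0, 0, 0, 0, 1],
])

```text
time: 15.42
tool_pos: [0.4893, 0.2269, 0.1761]
tool_rot: [-0.001, 0.059, 0.998, -0.0]
contact_force: [1.0, -0.3, 0.5]
gripper_width: 1.0
grasp_force: 0.0
```

```bash
python3 st.py; python3 -c "
from h import *
print(delta([.4904,.2257,.178],83.0))"
```

```text
[0.4893 0.2269 0.1761] 83.22 toolF [-1.0166 -0.2119 -0.4859] toolM [-0.0462  0.0325 -0.0359] 0.9998542462120017 0.0
(np.float64(0.2185392388655032), array([-0.12152967, -0.1012909 , -0.1907314 ]))
```

>>> move_arm([
  [-0.1, -0.1, 0, 0, 0, 0.2, 0.4],
  [0, 0, 0, 0, 0, 0, 0],
  [0, 0, 0, 0, 0, 0, -0.3],
  [0, 0, 0, 0, 0, 0, -0.5],
  [0, 0, 0, 0, 0, 0, -0.7],
  [0, 0, 0, 0, 0, 0, -0.9],
  [0, 0, 0, 0, 0, 0, -1],
  [0, 0, 0, 0, 0, 0, -1],
  [0, 0, 0, 0, 0, 0, -1],
])

```text
time: 16.17
tool_pos: [0.4913, 0.2259, 0.1782]
tool_rot: [0.001, 0.061, 0.998, 0.0]
contact_force: [0.4, -0.5, 3.1]
gripper_width: 0.12
grasp_force: 62.0
```

```bash
python3 st.py
```

```text
[0.4913 0.2259 0.1782] 83.03 toolF [-0.4297 -0.4576 -3.0499] toolM [ 0.0054 -0.0676 -0.0011] 0.12008613668451153 61.975858211517334
```

>>> move_arm([
  [0, 0, -0.4, 0, 0, 0, -1],
  [0, 0, -0.8, 0, 0, 0, -1],
  [0, 0, -1, 0, 0, 0, -1],
  [0, 0, -1, 0, 0, 0, -1],
  [0, 0, -1, 0, 0, 0, -1],
  [0, 0, -1, 0, 0, 0, -1],
  [0, 0, -1, 0, 0, 0, -1],
  [0, 0, -1.8, 0, 0, 0, -1],
  [0, 0, -2.5, 0, 0, 0, -1],
  [0, 0, -2.5, 0, 0, 0, -1],
  [0, 0, -2, 0, 0, 0, -1],
  [0, 0, -1, 0, 0, 0, -1],
  [0, 0, 0, 0, 0, 0, -1],
  [0, 0, 0, 0, 0, 0, -1],
])

```text
time: 17.33
tool_pos: [0.4908, 0.2259, 0.3377]
tool_rot: [0.0, 0.061, 0.998, 0.0]
contact_force: [-0.3, 0.4, -5.4]
gripper_width: 0.121
grasp_force: 61.1
```

```bash
python3 st.py; python3 - <<'E'
from h import *
import pickle
g=[grab(n) for n in('scene','side','wrist')];pickle.dump(g,open('g9.pkl','wb'))
p,R=pose()
# predicted board corners if the board has not slipped: top = TCP+.017, bottom .190 lower
for f,n in zip(g,('scene','side','wrist')):
    for z in(.017,-.173):
        for y in(-.075,.075):
            print(n,z,y,proj(f,p+R@[y,0,-z])[0].round(1))
E
```

```text
[0.4908 0.2259 0.3377] 83.03 toolF [0.3553 0.3089 5.4005] toolM [ 0.0427 -0.0344 -0.0141] 0.12090685547818415 61.05417609214783
scene 0.017 -0.075 [377.9 144.9]
scene 0.017 0.075 [334.4  99.6]
scene -0.173 -0.075 [368.4 206.5]
scene -0.173 0.075 [330.5 163. ]
side 0.017 -0.075 [293.7 184.7]
side 0.017 0.075 [385.1 205.9]
side -0.173 -0.075 [296.3 267.7]
side -0.173 0.075 [376.  289.2]
wrist 0.017 -0.075 [328.1 484. ]
wrist 0.017 0.075 [328.4 122.7]
wrist -0.173 -0.075 [327.6 292.2]
wrist -0.173 0.075 [327.6 114.7]
```

The board is in hand (about 0.55 kg). I find the slot in the side and scene pictures, as bright pixels inside the dark board, to get its exact place relative to the TCP.

```bash
python3 - <<'E'
from h import *
import pickle
np.set_printoptions(precision=4,suppress=True)
g=pickle.load(open('g9.pkl','rb'));p,R=pose()
ex,ey=R[:,0],R[:,1]
def onplane(f,uv,off):   # board plane: normal ey, through p+off*ey -> (tool x mm, z rel TCP mm)
    o,d=ray(f,uv); s=((p+off*ey-o)@ey)/(d@ey); X=o+s*d-p; return np.array([X@ex,X[2]])*1000
for f,n,sg in((g[0],'scene',-1),(g[1],'side',1)):
    im=cv2.cvtColor(f['img'],cv2.COLOR_BGR2GRAY)
    q=proj(f,[p+ex*x+ey*.006*sg+[0,0,z] for x,z in((-.072,.012),(.072,.012),(.072,-.095),(-.072,-.095))]).astype(np.int32)
    m=np.zeros_like(im);cv2.fillConvexPoly(m,q,255)
    sl=proj(f,[p+[0,0,-.043],p+[0,0,-.093]]);print(n,"pred slot",sl.round(1).tolist(),"median",np.median(im[m>0]))
    b=((im>75)&(m>0)).astype(np.uint8)
    k,l,st,c=cv2.connectedComponentsWithStats(b)
    for i in range(1,k):
        if st[i][4]>=4: print(st[i],c[i],onplane(f,c[i],.006*sg))
    u,v=sl.mean(0).astype(int)
    print(im[v-16:v+17:2,u-9:u+10])
E
```

```text
scene pred slot [[353.3, 143.0], [351.6, 159.7]] median 10.0
[331 103   2  14  15] [331.7333 109.7333] [74.0388 -6.6014]
[[ 9  9  8  7 11  9  7  9 12  9  8 10 12  8 11 12  8 11 12]
 [14  9  9  6  8 12  8  7  9  9 11 14 10 12  8  7  7 12 13]
 [11  7  7  7 13 12 13 11 10 11 10  9 11  9  6  6 10  8  9]
 [12  7  7 10  8  6  7  8  6 12  5 10 12 12 14 11 10  6  9]
 [13  5 12  3 10  6 11 10 11 12 14 10 11 11  6  9 10  2  3]
 [15 10 11 11 15 12  6  8 12 10 12 11  9 11 10 13 10  9 11]
 [10  9  7  8 12  8 11 11 13 14  9 11 11 14 10  9  9 11  7]
 [ 9 12  9 11  9 10  3 14 17 11  6  8 12  4  8 11 14  2 11]
 [10  9  9  8  8  7 12 14 12 15 12 12  6 12  8  6 10  7  9]
 [10 10  6  8  8 13 10 12 13 15  7  9 13  9 12 11 10 12  7]
 [11  8  8  8  7 11 14 18 13 10 10 14  8 10  9 11 10 12 12]
 [ 8 11 12 13 12 11 16 16 13 14  6  7  8 11  2 10 15  9  8]
 [ 7  8 11 13  9 11  8 10 11  9  8 14 12 12  7 13  8 14 10]
 [10  6 11 14 10 14 14  7 12 11  9 13  9 11  8  6  8  9 10]
 [ 4  9  9  6 14  7  5  7 14 10 11 10  9  8  8 10 13  6  8]
 [13 13  7 12 12  7 12 10 12  5  8 10  6 12  9 10  7  9 10]
 [ 9  9  8  9  6  9
[... 1081 characters left out ...]
   9  42  93 150 171 151 143 119  66  28  19
   20]
 [ 20  21  24  25  22  12  13  11  60 135 204 218 215 205 163  86  30  18
   20]
 [ 16  16  15  20  19  19  19  27  58 142 208 218 215 203 155  81  20  20
   22]
 [ 24  22  17  21  20  16  22  12  67 149 223 228 226 215 166  82  24  19
   22]
 [ 24  17  24  20  20  17  23  25  51 124 190 217 227 216 167  84  30  16
   25]
 [ 20  15  19  19  19  15  19  13  22  30  59  80  96  96  72  37  15  27
   25]
 [ 23  17  21  15  25  11  19  22  21  27  28  28  25  25  20  20  22  18
   19]
 [ 18  19  22  19  19  17  20  22  22  25  28  28  26  22  24  20  21  18
   22]
 [ 50  37  34  23  21  22  21  21  30  26  26  19  12  14  21  19  20  21
   19]]
```

```bash
python3 - <<'E'
from h import *
import pickle
np.set_printoptions(precision=2,suppress=True)
g=pickle.load(open('g9.pkl','rb'));p,R=pose();ex,ey=R[:,0],R[:,1]
def onplane(f,uv,off):
    o,d=ray(f,uv); s=((p+off*ey-o)@ey)/(d@ey); X=o+s*d-p; return np.array([X@ex,X[2]])*1000
S=g[1]
print("right edge",onplane(S,(341.8,235),.006),"left edge",onplane(S,(335.7,235),-.006))
print("top",onplane(S,(339,225),.006),"bottom",onplane(S,(338.5,244.3),-.006))
# board outer edges in side: dark/bright along a row of constant height
im=cv2.cvtColor(S['img'],cv2.COLOR_BGR2GRAY)
for z in(-.03,-.05):
    for x in(-.075,.075):
        q=proj(S,p+ex*x+ey*.006+[0,0,z])[0]; u,v=q.round().astype(int); print(z,x,q,im[v,u-8:u+9])
# wrist: board +x end top edge
W=cv2.cvtColor(g[2]['img'],cv2.COLOR_BGR2GRAY)
print("wrist col 328 rows 90..150",W[90:150:2,320:336:4].T)
E
```

```text
right edge [ 10.08 -59.24] left edge [ -4.13 -74.34]
top [  4.63 -38.99] bottom [  1.41 -94.06]
-0.03 -0.075 [292.94 209.6 ] [112 124 129 134 156 195 215 217 218 199 152  76  28  24  21  24  21]
-0.03 0.075 [381.55 231.14] [ 16  21  22  21  23  18  22  20  17  29  74 156 222 233 233 234 234]
-0.05 -0.075 [293.2  218.79] [215 217 215 218 215 217 218 215 214 200 152  77  25  26  21  20  20]
-0.05 0.075 [380.5  240.38] [18 21 26 17 20 20 26 21 17 18 14  6 23 30 28 36 30]
wrist col 328 rows 90..150 [[139 143 146 145 139 137 138 143 146 118 122  66  35  21  20  24  32  34
   37  34  35  36  35  34  35  35  34  35  36  35]
 [145 147 147 141 144 150 150 149 145 119 122  74  42  19  23  22  31  34
   35  34  35  34  35  33  36  37  35  37  34  35]
 [141 143 142 139 139 143 149 145 144 120 123  75  43  17  22  23  31  35
   34  35  34  34  36  34  34  36  36  35  37  35]
 [144 140 138 141 143 143 141 140 144 119 123  75  43  18  18  23  31  35
   36  37  36  35  36  35  35  35  35  35  35  36]]
```

>>> move_arm([
  [0, 0, 0, 0, 0, 3, -1],
  [-0.3, -1.5, 0, 0, 0, 0, -1],
  [-0.5, -2.5, 0, 0, 0, 0, -1],
  [-0.66, -3.3, 0, 0, 0, 0, -1],
  [-0.66, -3.3, 0, 0, 0, 0, -1],
  [-0.66, -3.3, 0, 0, 0, 0, -1],
  [-0.66, -3.3, 0, 0, 0, 0, -1],
  [-0.66, -3.3, 0, 0, 0, 0, -1],
  [-0.66, -3.3, 0, 0, 0, 0, -1],
  [-0.66, -3.3, 0, 0, 0, 0, -1],
  [-0.66, -3.3, 0, 0, 0, 0, -1],
  [-0.46, -2.3, 0, 0, 0, 0, -1],
  [-0.26, -1.3, 0, 0, 0, 0, -1],
  [0, 0, 0, 0, 0, 0, -1],
  [0, 0, 0, 0, 0, 0, -1],
  [0, 0, 0, 0, 0, 0, -1],
])

```text
time: 18.82
tool_pos: [0.4988, -0.1197, 0.3369]
tool_rot: [-0.001, 0.086, 0.996, 0.001]
contact_force: [0.2, 0.1, -5.3]
gripper_width: 0.123
grasp_force: 61.0
```

```bash
python3 st.py; python3 -c "
from h import *
print(delta([.499,-.1205,.2715],80))"
```

```text
[ 0.4988 -0.1197  0.3369] 80.08 toolF [-0.1825  0.084   5.3164] toolM [-0.0178 -0.0202  0.017 ] 0.12271769335175167 61.03218913078308
(np.float64(0.08383472177968088), array([-0.03802571, -0.08323741,  6.54240066]))
```

>>> move_arm([
  [0, -0.1, 1, 0, 0, 0, -1],
  [0, 0, 1.5, 0, 0, 0, -1],
  [0, 0, 1.5, 0, 0, 0, -1],
  [0, 0, 1.5, 0, 0, 0, -1],
  [0, 0, 1, 0, 0, 0, -1],
  [0, 0, 0, 0, 0, 0, -1],
  [0, 0, 0, 0, 0, 0, -1],
  [0, 0, 0, 0, 0, 0, -1],
])

```text
time: 19.48
tool_pos: [0.4991, -0.1216, 0.2732]
tool_rot: [0.001, 0.087, 0.996, -0.0]
contact_force: [0.0, -0.0, -4.0]
gripper_width: 0.116
grasp_force: 61.0
```

```bash
python3 st.py; python3 - <<'E'
from h import *
import pickle
np.set_printoptions(precision=2,suppress=True,linewidth=160)
g=[grab(n) for n in('scene','side','wrist')];pickle.dump(g,open('g10.pkl','wb'))
_,sc,si=pickle.load(open('w6.pkl','rb'))
p,R=pose();ex,ey=R[:,0],R[:,1]
sad=np.array([.4868,-.1894,.2]);e80=np.array([.1736,.9848,0]);x80=np.array([-.9848,.1736,0])
def onp(f,uv,o0,n,x):
    o,d=ray(f,uv); s=((o0-o)@n)/(d@n); X=o+s*d-o0; return np.array([X@x,X[2]])*1000
# hook tip column in side before (saturation)
hs=cv2.cvtColor(si['img'],cv2.COLOR_BGR2HSV)[...,1]
for v in range(126,146,2): print(v,hs[v,366:386])
S=g[1]; G=cv2.cvtColor(S['img'],cv2.COLOR_BGR2GRAY)
sl=proj(S,[p+[0,0,-.0415],p+[0,0,-.0915]]);print("pred slot side",sl)
u,v=sl.mean(0).astype(int)
for r in range(v-14,v+15,2): print(r,G[r,u-8:u+12], cv2.cvtColor(S['img'],cv2.COLOR_BGR2HSV)[r,u-8:u+12,1])
print("u0",u-8)
E
```

```text
[ 0.4991 -0.1216  0.2732] 80.05 toolF [-0.0346 -0.0002  3.9784] toolM [-0.0042 -0.0307  0.0284] 0.11649783259894879 61.00674390792847
126 [179 166 182 184 174 181 172 165 169 171 172 154  82  23   7  10  12  10  16   7]
128 [185 161 180 167 177 158 122  56  34  25  31  36  12   6  11   9  11  12  16  19]
130 [180 170 185 185 158 100  27   8   9  12   7   8  12   9  11  12   6  13  13   9]
132 [179 180 176 172 154  78  18   8  14   7  12  14  12  12  13  10   7  14  13  10]
134 [171 176 175 168 148  59  10   8  13  11  10  12  13  15   9   7  10   3  40  88]
136 [182 183 175 167 136  59  10   9  11  15   5  15  14   9   7   3  30  91 141 193]
138 [170 177 168 163 130  49   4  11   9  10   9  17   7   0   3  46 100 159 185 183]
140 [185 188 206 162 114  36   6  16   9  16   7  10  35  67 110 140 159 171 184 181]
142 [187 159 176 155  81  23   4  12   9  10  30  93 162 164 181 174 179 174 183 186]
144 [183 174 173 154  87  23  13  10  19  12  76 145 182 175 188 179 188 179 163 181]
pred slot side [[365.16 138.42]
 [363.69 157.74]]
134 [24 23 16 18 20 18 18 21 17 23 18 21 18 21 15 18 12 
[... 1430 characters left out ...]
29 42 52 56 45 34 18 17 22 20 17 19 19] [ 61   0  27  53  32 149  33 142 168 181 178 181 132  82  28  22  46  54  36  40]
156 [18 20 19 14 16 18 22 19 31 46 49 41 27 22 16 15 19 21 14 20] [ 40  12  13  32  30  64  70 173 182 173 163 172 130  33  64  32  78  23  48  24]
158 [18 19 16 21 25 13 17 12 24 19 26 26 20 10 20 23 22 20 20 16] [ 89  24  64  23  20 120  67 120  46 128  93  43  78 102  35  41  43  61  36  54]
160 [18 15 22 18 23 21 15 25 24 23 22 22 15 19 18 18 22 23 21 17] [40 90 43 61 29 12 45 20 20 11 11 32 60 74 40 27 22 43 59 85]
162 [65 58 45 43 40 29 25 38 34 28 18 21 21 18 18 14 16 19 20 20] [171 150 134 130 112 145  66  77  73  43  54  43   0   0  40  34  45  40  55  43]
u0 356
```

```bash
python3 - <<'E'
from h import *
import pickle
np.set_printoptions(precision=2,suppress=True,linewidth=160)
g=pickle.load(open('g10.pkl','rb'));_,sc,si=pickle.load(open('w6.pkl','rb'))
p,R=pose();ex,ey=R[:,0],R[:,1]
print("hook left edge model", [(z,proj(si,[.4946,-.1684,z])[0]) for z in(.222,.21,.2,.19)])
S=g[1]
for nm,x,o in(("slot right",.006,.006),("slot left",-.006,-.006)):
    print(nm,[(z,proj(S,p+ex*x+ey*o+[0,0,z])[0]) for z in(-.0415,-.055,-.07,-.085)])
print("slot top front",proj(S,p+ey*.006+[0,0,-.0415]),"bottom back",proj(S,p-ey*.006+[0,0,-.0915]))
G=cv2.cvtColor(S['img'],cv2.COLOR_BGR2GRAY)
print("px/mm side",np.linalg.norm(proj(S,p+ex*.01)-proj(S,p))/10)
# half-level slot edges per row
for r in range(142,158,2):
    row=G[r,356:378].astype(float); m=np.sort(row)[-4:].mean(); h=(m+20)/2; k=np.where(row>h)[0]; a,b=k[0],k[-1]
    print(r, 356+a-(row[a]-h)/(row[a]-row[a-1]), 356+b+(row[b]-h)/(row[b]-row[b+1]))
hs=cv2.cvtColor(si['img'],cv2.COLOR_BGR2HSV)[...,1].astype(float)
for r in range(130,146,2):
    row=hs[r,366:380]; k=np.where(row<92)[0][0]; print("hook",r,366+k-(92-row[k])/(row[k-1]-row[k]))
# board ends: dark/bright in scene & wrist: wrist +x end of top face
W=cv2.cvtColor(g[2]['img'],cv2.COLOR_BGR2GRAY); q=proj(g[2],p+ex*.075+[0,0,.0185])[0];print(q);u,v=q.astype(int);print(W[v-14:v+14,u-6:u+7:4].T)
E
```

```text
hook left edge model [(0.222, array([370.52, 131.3 ])), (0.21, array([370.13, 135.93])), (0.2, array([369.82, 139.75])), (0.19, array([369.51, 143.52]))]
slot right [(-0.0415, array([366.87, 140.51])), (-0.055, array([366.45, 145.84])), (-0.07, array([365.99, 151.67])), (-0.085, array([365.54, 157.4 ]))]
slot left [(-0.0415, array([363.46, 136.35])), (-0.055, array([363.07, 141.67])), (-0.07, array([362.64, 147.48])), (-0.085, array([362.22, 153.19]))]
slot top front [[364.21 139.86]] bottom back [[364.61 156.28]]
px/mm side 0.4659133308680513
142 364.5892857142857 368.8020833333333
144 364.22727272727275 368.7352941176471
146 364.5297619047619 368.4632352941176
148 364.0982142857143 368.64166666666665
150 364.20238095238096 368.21590909090907
152 363.7734375 367.8515625
154 363.41346153846155 367.96590909090907
156 363.9895833333333 367.7232142857143
hook 130 371.1095890410959
hook 132 370.8157894736842
hook 134 370.6292134831461
hook 136 370.57142857142856
hook 138 370.4691358024691
hook 140 370.28205128205127
hook 142 369.85135135135135
hook 144 369.92537313432837
[328.11 123.12]
[[213 212 212 215 193 121   9  18  17  19  19  21  22  29  32  32  34  34  33  33  34  32  33  34  32  32  33  33]
 [211 209 207 208 191 122  10  17  19  21  19  21  24  29  33  32  34  32  32  33  33  34  33  33  32  33  32  34]
 [204 206 209 214 195 124   8  21  19  21  18  21  24  29  32  34  33  32  32  33  34  33  33  32  33  33  35  33]
 [211 213 215 218 198 121   9  19  21  17  20  22  25  27  32  32  33  33  33  33  33  35  33  33  32  33  33  33]]
```

```bash
python3 - <<'E'
from h import *
import pickle
np.set_printoptions(precision=4,suppress=True,linewidth=170)
P=[];Y=[]
for i in range(8):
    f=grab('wrist'); p,R=pose(); P.append(p);Y.append(yaw(R))
P=np.array(P);print("mean",P.mean(0),"std",P.std(0),np.mean(Y));f_last=f;pickle.dump(f,open('w11.pkl','wb'))
p=P.mean(0)
np.set_printoptions(precision=1,suppress=True,linewidth=170)
pin=np.array([.4734,-.2542]);e=np.array([.1736,.9848]);sad=np.array([.4868,-.1894])
G=cv2.cvtColor(f['img'],cv2.COLOR_BGR2GRAY)
for d,z in((-40,.207),(-30,.207),(-20,.207),(17,.226)):
    q=proj(f,[*(sad+e*d/1000),z])[0]; u,v=q.round().astype(int); print(d,q,"rows",v-20,G[max(v-20,0):v+22,u])
print("cam",-np.array(f["R"]).T@f["t"], [proj(f,p+R@[x,0,-.0185])[0] for x in(.075,-.075)])
E
```

```text
mean [ 0.499  -0.1219  0.2732] std [0.0002 0.0001 0.0004] 80.02452624140122
-40 [137.3 255. ] rows 235 [ 71  71  71  72  71  72  73  71  71  72  72  71  68 109 147 155 150 148 145 143 145 146 148 149 150 154 120  59  46  47  48  49  49  49  48  49  49  49  49  49  50  50]
-30 [154.8 255. ] rows 235 [ 70  71  71  72  73  72  73  72  70  73  74  71  69 109 147 155 152 148 145 143 144 145 147 149 149 152 129  78  46  46  44  42  43  43  42  44  44  43  43  44  47  49]
-20 [172.4 255. ] rows 235 [ 71  72  72  72  72  72  73  72  71  75  74  72  69  93 138 156 152 150 147 144 143 144 146 149 150 151 140  97  44  48  49  49  49  48  48  50  50  49  49  48  48  49]
17 [229.4 267.7] rows 248 [ 72  73  70  71  71  71  70  69  69  68  69  69  67 108 146 153 150 149 149 155 159 154 149 149 150 149 148 159 184 197 194 192 190 189 191 194 193 192 189 191 196 199]
cam [ 0.4 -0.1  0.4] [array([328.1, 123.6]), array([327.9, 489. ])]
```

The wrist camera sees the hook and the in-hand board together. The hook's centre line agrees with my model to about 0.2 mm, and the board's centre is +0.5 mm (wrist) to +2.5 mm (side view) along tool x. I use +1.2 mm and go in slowly, watching the force.

>>> move_arm([
  [-0.09, 0, 0.15, 0, 0, 0, -1],
  [0, -0.6, 0, 0, 0, 0, -1],
  [0, -0.8, 0, 0, 0, 0, -1],
  [0, -0.8, 0, 0, 0, 0, -1],
  [0, -0.6, 0, 0, 0, 0, -1],
  [0, -0.3, 0, 0, 0, 0, -1],
  [0, 0, 0, 0, 0, 0, -1],
  [0, 0, 0, 0, 0, 0, -1],
  [0, 0, 0, 0, 0, 0, -1],
])

```text
time: 20.78
tool_pos: [0.4943, -0.1524, 0.2711]
tool_rot: [0.0, 0.087, 0.996, 0.0]
contact_force: [0.3, -0.6, -5.6]
gripper_width: 0.122
grasp_force: 61.0
```

```bash
cat > chk.py <<'E'
from h import *
import pickle
P=[];Y=[];F=[]
for i in range(5):
    f=grab('wrist'); p,R=pose(); P.append(p);Y.append(yaw(R));F.append(manip.state()["contact_force"])
np.set_printoptions(precision=4,suppress=True,linewidth=170)
p=np.mean(P,0);sad=np.array([.4868,-.1894,.2]);e=np.array([.1736,.9848,0]);x=np.array([-.9848,.1736,0]);d=p-sad
print("TCP rel saddle mm: x %.1f y %.1f z %.1f yaw %.2f"%(1000*d@x,1000*d@e,1000*d[2],np.mean(Y)),"F",np.mean(F,0),"g",manip.state()["gripper_width"],manip.state()["time"])
G=cv2.cvtColor(f['img'],cv2.COLOR_BGR2GRAY).astype(int)
for k,z in((-40,.207),(-30,.207),(-20,.207),(17,.226)):
    q=proj(f,sad*[1,1,0]+e*k/1000+[0,0,z])[0]; u,v=q.round().astype(int); c=G[max(v-16,0):v+18,u]; print(k,q.round(1),"rows",v-16,c)
E
python3 chk.py; python3 - <<'E'
from h import *
np.set_printoptions(linewidth=170,suppress=True,precision=1)
S=grab('side');p,R=pose();G=cv2.cvtColor(S['img'],cv2.COLOR_BGR2GRAY);H=cv2.cvtColor(S['img'],cv2.COLOR_BGR2HSV)[...,1]
ex,ey=R[:,0],R[:,1]
print("slot R model",[proj(S,p+ex*.006+ey*.006+[0,0,z])[0] for z in(-.045,-.085)],"L",[proj(S,p-ex*.006-ey*.006+[0,0,z])[0] for z in(-.045,-.085)])
print("hook L edge model",[proj(S,[.4946,-.1684,z])[0] for z in(.22,.2)])
for r in range(130,158,2): print(r,G[r,358:380])
E
```

```text
TCP rel saddle mm: x -1.0 y 37.9 z 71.1 yaw 80.05 F [-0.2194 -0.1477 -5.0001] g 0.12276025890231747 21.0333
-40 [190.  254.6] rows 239 [ 80  79  78  79  81  82  79  76 104 152 171 167 163 160 157 158 159 161 163 164 165 153 105  48  53  53  54  53  54  54  54  54  53  54]
-30 [207.7 254.6] rows 239 [ 79  79  78  78  80  81  79  77  88 145 171 167 164 162 159 157 159 160 162 164 163 161 188 206 206 210 212 212 210 211 213 213 211 206]
-20 [225.3 254.6] rows 239 [ 78  79  78  77  78  79  78  78  73 138 173 169 165 163 159 158 159 160 146 151 167 164 183 202 204 204 209 210 210 209 207 207 209 212]
17 [287.5 267.3] rows 251 [ 75  76  75  76  77  77  78  77  78  77  96 109 108 107 108 106 108 107 108 107 108 108 107 103 154 201 210 203 199 199 199 202 204 207]
slot R model [array([371.3, 135.7]), array([370., 151.])] L [array([367.9, 131.7]), array([366.7, 147. ])]
hook L edge model [array([370.5, 132.1]), array([369.8, 139.7])]
130 [21 20 19 18 22 20 20 25 19 15 19 22 18 18 19 22 17 17 22 22 11 13]
132 [21 24 26 20 24 18 20 20 19 28 18 18 19 18 27 18 22 19 16 24 16 16]
134 [16 24 20 16 21 20 20 22 19 20 16 29 40 44 44 41 23 21 24 26 20 22]
136 [25 11 19 21 16 21 15 13 16 19 22 33 51 69 74 60 30 16 25 18 24 15]
138 [19 15 19 20 20 19 20 22 23 13 18 36 56 69 73 50 28 24 15 19 21 21]
140 [22 24 21 19 17 17 23 19 24 22 24 37 56 73 71 46 23 22 20 20 22 18]
142 [21 21 15 22 11 13 21 19 10 20 25 43 61 72 71 41 21 19 21 21 20 22]
144 [24 19 22 26 21 22 17 23 24 20 30 45 64 80 70 43 20 24 18 20 19 21]
146 [19 19 16 23 22 20 23 19 18 18 31 49 64 74 63 34 24 16 20 18 21 17]
148 [23 23 17 18 16 18 19 20 12 17 39 50 56 57 47 33 21 21 11 17 20 22]
150 [21 23 26 19 19 20 12 19 14 18 21 38 41 40 37 14 19 14 19 22 18 20]
152 [23 22 23 18 20 28 24 26 19 27 21 21 23 26 18 15 19 20 19 20 22 21]
154 [35 34 35 22 20 21 16 17 24 22 19 18 24 23 19 13 22 21 22 25 23 17]
156 [78 76 73 71 65 58 50 44 35 43 57 45 23 19 23 19 25 15 19 24 23 19]
```

Both cameras leave the slot within ±1.3 mm of the hook line if I shift a further 0.8 mm, and the clearance is 2 mm. I shift and enter gently, checking the force.

>>> move_arm([
  [-0.08, 0, 0, 0, 0, 0, -1],
  [0, -0.3, 0, 0, 0, 0, -1],
  [0, -0.3, 0, 0, 0, 0, -1],
  [0, -0.3, 0, 0, 0, 0, -1],
  [0, -0.2, 0, 0, 0, 0, -1],
  [0, 0, 0, 0, 0, 0, -1],
  [0, 0, 0, 0, 0, 0, -1],
])

```text
time: 21.67
tool_pos: [0.4931, -0.1636, 0.2711]
tool_rot: [0.0, 0.087, 0.996, 0.0]
contact_force: [0.6, 0.6, -4.3]
gripper_width: 0.12
grasp_force: 61.0
```

```bash
python3 chk.py | cut -c1-140; python3 st.py
```

```text
TCP rel saddle mm: x -1.7 y 26.7 z 71.1 yaw 80.02 F [ 0.1618  0.0469 -4.6596] g 0.12007667758261602 21.9167
-40 [209.6 253.3] rows 237 [ 81  81  80  79  80  82  82  81  76 123 166 175 170 168 165 162 162 163 165 167 169 171 158 109  50  55  56  56 
-30 [227.3 253.3] rows 237 [ 81  82  81  79  79  83  83  81  79  96 130 144 139 158 169 166 165 167 138 102 104 102 116 183 215 211 212 213 
-20 [245.  253.3] rows 237 [ 80  80  81  80  80  82  82  80  80  83 101 111 109 108 106 105 104 104 105 106 107 107 100 174 217 214 212 208 
17 [309.  265.9] rows 250 [ 65  69  74  74  72  73  74  73  73  79  95 103 102 100 102 102 102 101 101 109 116 115 113 126 184 214 213 215 2
[ 0.4932 -0.1634  0.2711] 80.03 toolF [0.1108 0.3429 4.3622] toolM [ 0.0257 -0.0532  0.032 ] 0.12007667758261602 61.03111267089844
```

No contact. I continue in.

>>> move_arm([
  [0, -0.3, 0, 0, 0, 0, -1],
  [0, -0.3, 0, 0, 0, 0, -1],
  [0, -0.3, 0, 0, 0, 0, -1],
  [0, -0.2, 0, 0, 0, 0, -1],
  [0, 0, 0, 0, 0, 0, -1],
  [0, 0, 0, 0, 0, 0, -1],
])

```text
time: 22.42
tool_pos: [0.4912, -0.1744, 0.2711]
tool_rot: [0.0, 0.087, 0.996, 0.0]
contact_force: [-0.5, 0.0, -4.9]
gripper_width: 0.125
grasp_force: 61.0
```

```bash
python3 chk.py | head -2| cut -c1-150; python3 st.py
```

```text
TCP rel saddle mm: x -1.8 y 15.7 z 71.1 yaw 80.03 F [-0.0915  0.111  -4.6274] g 0.12433355488198411 22.6667
-40 [229.1 253.3] rows 237 [ 81  81  81  80  80  82  83  81  79  92 107 110 107 104 102 100 100  99 122 139 139 121 126 189 214 210 211 213 214 215 21
[ 0.4913 -0.1742  0.2711] 80.04 toolF [ 1.0175 -0.4614  4.3992] toolM [-0.0246 -0.0006 -0.0177] 0.12433355488198411 61.03160262107849
```

>>> move_arm([
  [0, -0.3, 0, 0, 0, 0, -1],
  [0, -0.3, 0, 0, 0, 0, -1],
  [0, 0, 0, 0, 0, 0, -1],
  [0, 0, 0, 0, 0, 0, -1],
])

```text
time: 23.0
tool_pos: [0.4902, -0.1803, 0.2711]
tool_rot: [-0.0, 0.087, 0.996, 0.0]
contact_force: [-0.5, 0.6, -4.3]
gripper_width: 0.116
grasp_force: 61.0
```

```bash
python3 chk.py | head -2| cut -c1-150; python3 st.py
```

```text
TCP rel saddle mm: x -1.8 y 9.7 z 71.1 yaw 80.02 F [ 0.0395  0.6731 -4.9996] g 0.1196608439222766 23.25
-40 [239.8 253.3] rows 237 [ 81  81  80  80  80  82  83  81  80  92 108 110 109 107 105 104 103 104 105 107 106 104 118 184 211 203 205 210 212 215 21
[ 0.4902 -0.1801  0.2711] 80.03 toolF [0.4593 1.1533 4.7261] toolM [ 0.0369  0.0048 -0.0483] 0.1196608439222766 61.033068895339966
```

>>> move_arm([
  [0, -0.3, 0, 0, 0, 0, -1],
  [0, -0.3, 0, 0, 0, 0, -1],
  [0, -0.2, 0, 0, 0, 0, -1],
  [0, -0.14, 0, 0, 0, 0, -1],
  [0, 0, 0, 0, 0, 0, -1],
  [0, 0, 0, 0, 0, 0, -1],
])

```text
time: 23.75
tool_pos: [0.4885, -0.1895, 0.2711]
tool_rot: [-0.0, 0.087, 0.996, 0.0]
contact_force: [0.3, -0.2, -5.7]
gripper_width: 0.122
grasp_force: 61.0
```

```bash
python3 chk.py | head -2| cut -c1-150; python3 st.py
```

```text
TCP rel saddle mm: x -1.8 y 0.3 z 71.1 yaw 80.03 F [ 0.2464  0.1036 -5.2584] g 0.1238572631257685 24.0
-40 [256.3 253.3] rows 237 [ 80  82  82  81  79  82  83  82  79  92 109 112 109 107 105 103 104 105 107 107 108 105 126 181 205 204 207 210 211 211 21
[ 0.4886 -0.1893  0.2711] 80.03 toolF [-0.0365 -0.3516  5.8443] toolM [-0.0248 -0.0458  0.0049] 0.1238572631257685 61.031330823898315
```

>>> move_arm([
  [0, 0, 0.4, 0, 0, 0, -1],
  [0, 0, 0.4, 0, 0, 0, -1],
  [0, 0, 0.4, 0, 0, 0, -1],
  [0, 0, 0.2, 0, 0, 0, -1],
  [0, 0, 0, 0, 0, 0, -1],
  [0, 0, 0, 0, 0, 0, -1],
])

```text
time: 24.5
tool_pos: [0.4885, -0.1894, 0.2567]
tool_rot: [-0.0, 0.087, 0.996, 0.0]
contact_force: [-0.3, -0.2, -4.0]
gripper_width: 0.122
grasp_force: 61.0
```

```bash
python3 chk.py | head -2| cut -c1-150; python3 st.py
```

```text
TCP rel saddle mm: x -1.9 y 0.3 z 57.3 yaw 80.03 F [ 0.1257  0.0399 -4.8786] g 0.11967617293846056 24.75
-40 [252.2 261.8] rows 246 [ 81  80  81  82  82  81  82  80  88 105 112 109 108 106 104 103 105 106 107 108 107 103 137 195 215 212 211 208 206 207 21
[ 0.4887 -0.1895  0.2574] 80.03 toolF [ 0.3    -0.3595  4.6739] toolM [0.0352 0.0094 0.0103] 0.11967617293846056 61.00364685058594
```

>>> move_arm([
  [0, 0, 0.3, 0, 0, 0, -1],
  [0, 0, 0.3, 0, 0, 0, -1],
  [0, 0, 0.3, 0, 0, 0, -1],
  [0, 0, 0.2, 0, 0, 0, -1],
  [0, 0, 0, 0, 0, 0, -1],
  [0, 0, 0, 0, 0, 0, -1],
])

```text
time: 25.25
tool_pos: [0.4884, -0.1893, 0.2457]
tool_rot: [-0.0, 0.087, 0.996, 0.0]
contact_force: [0.1, -0.5, -4.9]
gripper_width: 0.121
grasp_force: 61.0
```

```bash
python3 chk.py | head -1| cut -c1-150
```

```text
TCP rel saddle mm: x -1.8 y 0.3 z 46.3 yaw 80.03 F [-0.126  -0.0488 -4.8056] g 0.12313446663756214 25.5
```

>>> move_arm([
  [0, 0, 0.1, 0, 0, 0, -1],
  [0, 0, 0.1, 0, 0, 0, -1],
  [0, 0, 0, 0, 0, 0, -1],
  [0, 0, 0, 0, 0, 0, -1],
])

```text
time: 25.83
tool_pos: [0.4885, -0.1894, 0.2439]
tool_rot: [-0.0, 0.087, 0.996, 0.0]
contact_force: [-0.9, 1.6, -5.3]
gripper_width: 0.117
grasp_force: 61.0
```

```bash
python3 chk.py | head -1| cut -c1-150
```

```text
TCP rel saddle mm: x -1.8 y 0.3 z 44.1 yaw 80.03 F [ 0.1651 -0.0764 -4.7542] g 0.12207990309796424 26.0833
```

Free so far. I go on in 1 mm steps until the weight comes off.

>>> move_arm([
  [0, 0, 0.1, 0, 0, 0, -1],
  [0, 0, 0.05, 0, 0, 0, -1],
  [0, 0, 0, 0, 0, 0, -1],
  [0, 0, 0, 0, 0, 0, -1],
])

```text
time: 26.42
tool_pos: [0.4885, -0.1894, 0.2425]
tool_rot: [-0.0, 0.087, 0.996, 0.0]
contact_force: [0.8, -0.3, -5.0]
gripper_width: 0.125
grasp_force: 61.0
```

```bash
python3 chk.py | head -1| cut -c1-150
```

```text
TCP rel saddle mm: x -1.8 y 0.3 z 42.6 yaw 80.03 F [ 0.0232 -0.0239 -5.043 ] g 0.1238030638706512 26.6667
```

>>> move_arm([
  [0, 0, 0.05, 0, 0, 0, -1],
  [0, 0, 0.05, 0, 0, 0, -1],
  [0, 0, 0, 0, 0, 0, -1],
  [0, 0, 0, 0, 0, 0, -1],
])

```text
time: 27.0
tool_pos: [0.4885, -0.1894, 0.2415]
tool_rot: [-0.0, 0.087, 0.996, 0.0]
contact_force: [-0.5, -0.6, -4.5]
gripper_width: 0.121
grasp_force: 61.0
```

```bash
python3 chk.py | head -1| cut -c1-150
```

```text
TCP rel saddle mm: x -1.8 y 0.3 z 41.6 yaw 80.03 F [ 0.0353  0.1573 -5.0659] g 0.12045667060862375 27.25
```

>>> move_arm([
  [0, 0, 0.05, 0, 0, 0, -1],
  [0, 0, 0.05, 0, 0, 0, -1],
  [0, 0, 0, 0, 0, 0, -1],
  [0, 0, 0, 0, 0, 0, -1],
])

```text
time: 27.58
tool_pos: [0.4885, -0.1894, 0.2405]
tool_rot: [-0.0, 0.087, 0.996, 0.0]
contact_force: [0.8, -0.0, -6.0]
gripper_width: 0.124
grasp_force: 61.0
```

```bash
python3 chk.py | head -1| cut -c1-150
```

```text
TCP rel saddle mm: x -1.8 y 0.3 z 40.6 yaw 80.03 F [-0.0245 -0.246  -4.8851] g 0.11614368653795959 27.8333
```

>>> move_arm([
  [0, 0, 0.05, 0, 0, 0, -1],
  [0, 0, 0.05, 0, 0, 0, -1],
  [0, 0, 0, 0, 0, 0, -1],
  [0, 0, 0, 0, 0, 0, -1],
])

```text
time: 28.17
tool_pos: [0.4887, -0.1895, 0.2399]
tool_rot: [0.0, 0.087, 0.996, -0.0]
contact_force: [-0.6, -0.9, -3.4]
gripper_width: 0.119
grasp_force: 61.2
```

```bash
python3 chk.py | head -1| cut -c1-150
```

```text
TCP rel saddle mm: x -1.9 y 0.3 z 39.9 yaw 80.03 F [-0.2082 -0.0378 -3.1174] g 0.12300144627878373 28.4167
```

Contact has begun: the load fell from 5.0 to 3.1 N at the height the side view gave (slot 39 to 40 mm below the TCP). I let it down a little more to transfer the weight.

>>> move_arm([
  [0, 0, 0.05, 0, 0, 0, -1],
  [0, 0, 0.03, 0, 0, 0, -1],
  [0, 0, 0, 0, 0, 0, -1],
  [0, 0, 0, 0, 0, 0, -1],
])

```text
time: 28.75
tool_pos: [0.4887, -0.1895, 0.2394]
tool_rot: [0.0, 0.087, 0.996, -0.0]
contact_force: [-0.6, 0.7, -0.2]
gripper_width: 0.122
grasp_force: 61.6
```

```bash
python3 chk.py | head -1| cut -c1-150;python3 st.py; python3 - <<'E'
from h import *
np.set_printoptions(linewidth=170,suppress=True,precision=1)
S=grab('side');p,R=pose();G=cv2.cvtColor(S['img'],cv2.COLOR_BGR2GRAY);H=cv2.cvtColor(S['img'],cv2.COLOR_BGR2HSV)[...,1]
for v in range(116,152,2): print(v,G[v,362:388],H[v,362:388])
print(proj(S,[.4899,-.1727,.226]),proj(S,[[.4906,-.1688,.226],[.4868,-.1894,.2]]))
E
```

```text
TCP rel saddle mm: x -1.9 y 0.3 z 39.3 yaw 80.03 F [-1.0127  0.3117  0.1579] g 0.122163629855027 29.0
[ 0.4888 -0.1895  0.2392] 80.03 toolF [ 0.7355  0.7938 -0.558 ] toolM [-0.0551  0.1312  0.0241] 0.122163629855027 61.67563319206238
116 [16 20 18 16 12 15 25 56 75 57 33 30 26 29 31 46 67 71 59 29 19 15 16 21 24 14] [ 16  12  27  30 135  17  36  22   7   9  21  48  46  56  16  16  11  10  17   9  49  45  30  67  21  85]
118 [22 20 15 21 25 16 29 56 76 56 37 33 33 30 31 48 66 70 49 18 12 12 10 15  8 15] [ 32  12  60  33  20  30  25   9  10   4  26  21  23  25  16   5  11  15  16  26  20 105  98  57 102  60]
120 [23 17 22 19 24 17 24 39 59 71 67 59 56 48 54 61 73 64 37 18 17 21 17 20 14 20] [ 21  14  51  78  20  81  20   6   9   4  15   9  13   5   5   4   7   4   7  27  93 100  71  36  34  55]
122 [18 23 21 23 19 17 20 22 22 36 38 37 36 42 54 61 52 34 18 10 10 16 11 15 18 12] [ 61  21  44  51  13  57  24  11  22   7  27  20   7  30   5  20  14  15  77  98 109  30  96  90  40  59]
124 [14 22 22 20 21 20 16 19 13 19 11 16 22 14 17 17  9 19 19 15 13 22 24 15 12 11] [ 80  22  11  71  22  
[... 2134 characters left out ...]
  16  12  23  41  78  85  51  23  35  26  43  20  46  96]
146 [ 18  21  22  20  19  24  26  34  77 115 113  91  72  52  34  17   1  10  16  18  20  20  22  16  19  26] [ 27  44  33  36  38  31   9  15  13  11  11   6  43 103 135 146 255 119  45  27  12  51  64  30  49   0]
148 [22 17 13 25 19 17 19 25 38 63 68 65 58 51 46 27 15 12 21 20 20 16 14 18 23 24] [ 33  73  34  53  77  15  67   0  25   8  28  96 150 178 171 136 142 113  23  36  12  64  85  27  21  20]
150 [11 19 23 13 14 21 20 18 12 20 30 45 57 53 43 27 15  5 14 19 17 19 22 21 24 13] [105  13  31  80  60  53  36  49  55  82 162 168 167 169 171 118  32 234  45  67  51  55  43   0  20  51]
[[373.1 129. ]] [[372.5 129.9]
 [374.8 135.1]]
```

The hook tip now stands out through the slot (bright columns 371 to 376, rows 128 to 146, on the dark board). The fingertips (down to row 122) are above it and the weight is on the hook, so I release.

>>> move_arm([
  [0, 0, 0, 0, 0, 0, -0.75],
  [0, 0, 0, 0, 0, 0, -0.65],
  [0, 0, 0, 0, 0, 0, -0.55],
  [0, 0, 0, 0, 0, 0, -0.45],
  [0, 0, 0, 0, 0, 0, -0.35],
  [0, 0, 0, 0, 0, 0, -0.3],
  [0, 0, 0, 0, 0, 0, -0.3],
  [0, 0, 0, 0, 0, 0, -0.3],
])

```text
time: 29.72
tool_pos: [0.4886, -0.1894, 0.2388]
tool_rot: [0.0, 0.087, 0.996, -0.0]
contact_force: [-0.1, -0.1, 0.3]
gripper_width: 0.349
grasp_force: 0.0
```

```bash
python3 chk.py | head -1| cut -c1-150;python3 st.py
```

```text
TCP rel saddle mm: x -1.8 y 0.3 z 38.8 yaw 80.03 F [-0.2276  0.2809  0.1374] g 0.3522895885013141 29.9667
[ 0.4886 -0.1894  0.2388] 80.03 toolF [0.965  0.177  0.3809] toolM [-0.0176 -0.0236  0.0073] 0.3522895885013141 0.0
```

Released without force. I lift straight up and check the board.

>>> move_arm([
  [0, 0, -0.5, 0, 0, 0, -0.3],
  [0, 0, -1, 0, 0, 0, -0.3],
  [0, 0, -1.5, 0, 0, 0, -0.3],
  [0, 0, -2, 0, 0, 0, -0.3],
  [0, 0, -2.5, 0, 0, 0, -0.3],
  [0, 0, -2.5, 0, 0, 0, -0.3],
  [0, 0, -2, 0, 0, 0, -0.3],
  [0, 0, 0, 0, 0, 0, -0.3],
  [0, 0, 0, 0, 0, 0, -0.3],
])

```text
time: 30.72
tool_pos: [0.4892, -0.1897, 0.3613]
tool_rot: [0.002, 0.087, 0.996, -0.001]
contact_force: [0.7, -0.5, 0.5]
gripper_width: 0.351
grasp_force: 0.0
```

```bash
python3 - <<'E'
from h import *
np.set_printoptions(precision=4,suppress=True,linewidth=170)
sad=np.array([.4868,-.1894,.2]);e=np.array([.1736,.9848,0]);x=np.array([-.9848,.1736,0])
def slot(S):
    G=cv2.cvtColor(S['img'],cv2.COLOR_BGR2GRAY);H=cv2.cvtColor(S['img'],cv2.COLOR_BGR2HSV)
    # white corner screws on board front, and tip
    q=proj(S,[sad+e*.006+x*a+[0,0,z] for a,z in((-.09,.07),(.09,.07),(.09,-.03),(-.09,-.03))]).astype(np.int32)
    m=np.zeros_like(G);cv2.fillConvexPoly(m,q,255)
    b=((G>70)&(H[...,1]<60)&(m>0)).astype(np.uint8); k,l,st,c=cv2.connectedComponentsWithStats(b)
    for i in range(1,k):
        if st[i][4]>4:
            o,d=ray(S,c[i]); s=((sad+e*.006-o)@e)/(d@e); X=o+s*d-sad; print(st[i],c[i].round(1),"x,z mm",(1000*X@x).round(1),(1000*X[2]).round(1))
S=grab('side'); slot(S)
f=grab('wrist'); G=cv2.cvtColor(f['img'],cv2.COLOR_BGR2GRAY)
b=((G<50)).astype(np.uint8)
q=proj(f,[sad+x*.075+[0,0,.06],sad-x*.075+[0,0,.06]]);print("wrist pred top ends",q)
u,v=q[0].round().astype(int);u2=int(q.mean(0)[0]);vm=int(q.mean(0)[1])
print("end rows",v-14,G[v-14:v+16,u]);
for r in (v+10,v+60,v+110): print("thick row",r,G[r,u-24:u+26])
s=manip.state();print(s["tool_pos"],s["contact_force"],s["time"])
# movement of bystanders: difference of side/scene images with start
import pickle
f0=pickle.load(open("f0.pkl","rb"));D=cv2.absdiff(f0["side"]["img"],S["img"]).max(2);
b=(cv2.medianBlur(D,5)>50).astype(np.uint8);k,l,st,c=cv2.connectedComponentsWithStats(b)
print([tuple(st[i]) for i in range(1,k) if st[i][4]>40])
E
```

```text
[381 110  15   6  51] [388.1 112.4] x,z mm 27.0 68.1
[348 112   4   4  12] [349.5 113.5] x,z mm -60.7 44.1
[396 113   3   4   8] [397.2 114.4] x,z mm 47.4 68.3
[336 114   6  26 145] [338.6 126.8] x,z mm -85.3 3.6
[402 124   4   4  13] [403.2 125.5] x,z mm 63.3 44.8
[370 128   8  20  97] [373.1 137. ] x,z mm -1.8 -1.8
wrist pred top ends [[327.3625 113.1201]
 [327.2262 335.4938]]
end rows 99 [201 202 204 207 209 211 212 203 192 193 192 191 195 143   5  15  23  30  33  34  35  35  33  36  34  34  35  36  36  34]
thick row 123 [191 190 191 193 193 192 190 189 186 185 184 189 191 192 195 141  41  29  33  34  35  33  34  35  34  35  33  34  35  35  34  35  34  33  27 102 174 195 190 187 188 189
 192 192 188 186 185 184 193 201]
thick row 173 [181 181 180 181 179 177 178 182 185 188 189 188 185 180 176 156  94  25  31  32  35  33  31  34  32  32  32  33  33  35  33  32  33  31  22 134 167 163 162 164 165 166
 164 161 158 168 182 187 190 191]
thick row 223 [185 186 188 185 176 172 178 185 187 184 184 185 185 186 188 197 138  16  32  32  33  33  33  30  32  32  33  33  35  33  33  34  32  30
[... 398 characters left out ...]
32(101), np.int32(4783)), (np.int32(462), np.int32(135), np.int32(141), np.int32(174), np.int32(7239)), (np.int32(611), np.int32(185), np.int32(29), np.int32(16), np.int32(143)), (np.int32(296), np.int32(254), np.int32(81), np.int32(75), np.int32(2228)), (np.int32(616), np.int32(256), np.int32(16), np.int32(10), np.int32(92)), (np.int32(633), np.int32(274), np.int32(7), np.int32(43), np.int32(159)), (np.int32(341), np.int32(277), np.int32(8), np.int32(8), np.int32(45)), (np.int32(362), np.int32(280), np.int32(10), np.int32(10), np.int32(58)), (np.int32(384), np.int32(308), np.int32(47), np.int32(26), np.int32(570)), (np.int32(575), np.int32(322), np.int32(65), np.int32(158), np.int32(7392))]
```

The board hangs level on the saddle: the screws are at 44.1 and 44.8 mm, against about 46 mm expected, and the top centre is within 1 mm of prediction. The hook tip has not moved and nothing else was disturbed. I hand in.

```bash
python3 -c "
from plant import manip
print(manip.job_done())"
```

```text
the job is handed in; nothing more can be done
None
```

I swung the hook out to its stop and hung the test board by its slot in the saddle, circuit side away from the panel. The board is released and level, and the job is handed in at about 31 s with no verdict returned; the last camera check showed the hook tip unmoved and no sign of anything else being disturbed.

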